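# Hang the pattern boards from the carousel on the rail

### The job

Lift the loose cover off the carousel's opening and lay it flat on the bench, then turn the carousel by its knob to bring each pocket that holds a pattern board under the opening and take the board out. Hook each board onto the loading end of the rail, right of the double ring, and slide it left along the rail, without unhooking it again, so that one board hangs upright at each of as many single-ring marks as there are boards. Finally lay the cover back squarely over the opening; leave the two jars standing where they are.

Things in the scene. Friction and masses are not known exactly. Their poses are not given: they have to be found in the camera images.
- housing: fixed carousel housing: 280 mm square base, four corner posts and a clear guard plate (same square, 5 mm thick, top at 177 mm) over the disc. Origin on the bench on the carousel's axis, z up, -x towards the robot. A notch in the guard, y -36..36 mm, x -140 (open front edge) to -36 mm, is the opening: boards come out only there, when their pocket points along housing -x
- opening (a point): centre of the opening on the top face of the guard (housing x=-90 mm, y=0, 177 mm over the bench); where the origin of the replaced cover belongs; axes as the housing's
- carousel: turning disc, 256 mm wide, origin on the bench on its axis, z up; turns without end about z with friction of 0.08 N m and stays where left. Five radial pockets 72 deg apart: slots 34 mm deep, 1.5 mm play, floor 30 mm over the bench. Pocket 1 points along the disc's own -x, the others follow anticlockwise; pattern1..5, if present, start in pockets 1..5
- knob (a point): middle of the carousel's bar knob, on the axis, 200 mm over the bench, turning with the disc. Bar 14 mm thick (its x), 40 mm long (its y), 183 to 217 mm over the bench, above the guard. Axes as the disc's
- cover: loose plywood cover: slab 120 mm (x) by 156 mm (y), 6 mm thick, with a bar handle in the middle: 14 mm (x) by 44 mm (y), 6 to 38 mm above the underside. Origin: centre of the underside. Starts on the guard over the opening. Under 0.25 kg
- pattern1: pattern board with a hook, plywood profile 14 mm thick (its y), 135 mm tall, 65-105 g; all boards alike. Origin: centre of underside, z up. In x-z (mm): plate x -25..25, z 0..40; spine x -19..-11 up to the roof; roof x -19..19, z 90..98; lip x 11..19, z 70..90; grip tab on top x -12..12, z 98..135. The hook (22 wide) opens to +x through the gap z 40..70 below the lip. None if absent
- pattern2: like pattern1. At the start each board stands upright in a radial carousel pocket, its +x towards the carousel's axis, origin 95 mm from the axis and 30 mm over the bench. None if absent
- pattern3: like pattern1. Hanging on the rail, a board's origin is 60 mm over the bench; to pass the lip over the rail it must be 20 to 40 mm higher. None if absent
- pattern4: like pattern1. None if absent
- pattern5: like pattern1. None if absent
- rail: fixed stand: round steel rail along y, 10 mm thick, axis 145 mm over the bench, between posts (20x14 mm, y=-133 and 133 mm, 156 mm tall). Origin on the bench under the rail's middle; x away from the robot, y left. Base 90x290x14 mm. Four single dark rings (lines on the base below) are the marks; a double ring at y=-64 mm bounds the loading end at the right. Boards go on from the robot's side
- mark1 (a point): left-hand mark, on the rail's axis at y=+90 mm of the stand
- mark2 (a point): next mark, y=+50 mm
- mark3 (a point): next mark, y=+10 mm
- mark4 (a point): right-hand mark, y=-30 mm
- loading (a point): middle of the loading end, on the rail's axis at y=-96 mm
- flux_jar: bystander: dark jar with black cap, 54 mm across, 74 mm tall, on the bench; origin at centre of underside
- patina_jar: bystander: dark jar with red cap, 60 mm across, 61 mm tall, on the bench; origin at centre of underside

How it is judged (in metres and radians):
On the way:
1. the cover lies flat on the bench, let go (height (world z) of cover below 0.012 m and angle between cover's own z axis and vertical below 0.1 rad and contact force between the fingers and cover below 0.2 N), for 0.2 s.
At the end, for the whole second after the job is handed in: Each board hangs at rest on the rail (origin 52-67 mm up, within 20 mm of the rail, tilt < 0.3 rad), within 13 mm of a single-ring mark, one to a mark; the cover lies flat on the guard, within 25 mm (x) and 30 mm (y) of site opening, squared within 0.2 rad, at rest (x of pattern1 in the frame of rail between -0.02 and 0.02 m and z of pattern1 in the frame of rail between 0.052 and 0.067 m and angle between each of pattern1, pattern2, pattern3, pattern4, pattern5's own z axis and vertical below 0.3 rad and linear speed of each of pattern1, pattern2, pattern3, pattern4, pattern5 below 0.03 m/s and (y of pattern1 in the frame of rail between 0.077 and 0.103 m or y of pattern1 in the frame of rail between 0.037 and 0.063 m or y of pattern1 in the frame of rail between -0.003 and 0.023 m or y of pattern1 in the frame of rail between -0.043 and -0.017 m) and distance between pattern1 and pattern2 above 0.025 m and distance between each of pattern1, pattern2 and pattern3 above 0.025 m and distance between each of pattern1, pattern2, pattern3 and pattern4 above 0.025 m and distance between each of pattern1, pattern2, pattern3, pattern4 and pattern5 above 0.025 m and x of pattern2 in the frame of rail between -0.02 and 0.02 m and z of pattern2 in the frame of rail between 0.052 and 0.067 m and (y of pattern2 in the frame of rail between 0.077 and 0.103 m or y of pattern2 in the frame of rail between 0.037 and 0.063 m or y of pattern2 in the frame of rail between -0.003 and 0.023 m or y of pattern2 in the frame of rail between -0.043 and -0.017 m) and x of pattern3 in the frame of rail between -0.02 and 0.02 m and z of pattern3 in the frame of rail between 0.052 and 0.067 m and (y of pattern3 in the frame of rail between 0.077 and 0.103 m or y of pattern3 in the frame of rail between 0.037 and 0.063 m or y of pattern3 in the frame of rail between -0.003 and 0.023 m or y of pattern3 in the frame of rail between -0.043 and -0.017 m) and x of pattern4 in the frame of rail between -0.02 and 0.02 m and z of pattern4 in the frame of rail between 0.052 and 0.067 m and (y of pattern4 in the frame of rail between 0.077 and 0.103 m or y of pattern4 in the frame of rail between 0.037 and 0.063 m or y of pattern4 in the frame of rail between -0.003 and 0.023 m or y of pattern4 in the frame of rail between -0.043 and -0.017 m) and x of pattern5 in the frame of rail between -0.02 and 0.02 m and z of pattern5 in the frame of rail between 0.052 and 0.067 m and (y of pattern5 in the frame of rail between 0.077 and 0.103 m or y of pattern5 in the frame of rail between 0.037 and 0.063 m or y of pattern5 in the frame of rail between -0.003 and 0.023 m or y of pattern5 in the frame of rail between -0.043 and -0.017 m) and x of cover in the frame of opening between -0.025 and 0.025 m and y of cover in the frame of opening between -0.03 and 0.03 m and z of cover in the frame of opening between -0.004 and 0.004 m and angle between the x axis of cover and the x axis of housing, either way round below 0.2 rad and angle between cover's own z axis and vertical below 0.06 rad and linear speed of cover below 0.02 m/s); the robot touches nothing.
It fails at once if a board is hooked onto or unhooked from the rail left of the double ring ((y of pattern1 in the frame of rail between -0.05 and 0.13 m and x of pattern1 in the frame of rail between -0.015 and 0.02 m and z of pattern1 in the frame of rail between 0.079 and 0.1 m) or (y of pattern2 in the frame of rail between -0.05 and 0.13 m and x of pattern2 in the frame of rail between -0.015 and 0.02 m and z of pattern2 in the frame of rail between 0.079 and 0.1 m) or (y of pattern3 in the frame of rail between -0.05 and 0.13 m and x of pattern3 in the frame of rail between -0.015 and 0.02 m and z of pattern3 in the frame of rail between 0.079 and 0.1 m) or (y of pattern4 in the frame of rail between -0.05 and 0.13 m and x of pattern4 in the frame of rail between -0.015 and 0.02 m and z of pattern4 in the frame of rail between 0.079 and 0.1 m) or (y of pattern5 in the frame of rail between -0.05 and 0.13 m and x of pattern5 in the frame of rail between -0.015 and 0.02 m and z of pattern5 in the frame of rail between 0.079 and 0.1 m)).
It fails at once if a jar is shoved more than 40 mm or tipped over ((distance of flux_jar from where it was at the start of the episode above 0.04 m or angle between flux_jar's own z axis and vertical above 0.5 rad) or (distance of patina_jar from where it was at the start of the episode above 0.04 m or angle between patina_jar's own z axis and vertical above 0.5 rad)).
Of pattern1, pattern2, pattern3, pattern4, pattern5 only 3 to 4 are there at a start; the rules pass over those that are not, and their reading is None.
At some moment in a run one of cover may be knocked a few centimetres aside while the robot is not near it.
It also fails if it takes over 210 s, if anything falls off the work surface, if the arm or the gripper's body presses on something with over 40 N, if the wrist force passes 120 N, or if a joint passes its speed limit or range.

### The arm

A 6-joint arm with a two-finger parallel gripper is mounted at the origin on a cart in front of the work surface, level with it; the furniture and walls round the work are solid. World frame = base frame: x ahead of the robot, y to its left, z up, the work surface at z = 0. Lengths are in m, angles in degrees, forces in N, time in s.
With the tool pointing down it reaches from about 0.35 to 0.875 m from the base axis. Payload 4.2 kg.
Tool frame: the origin (TCP) lies between the finger pads; the fingertips stand 8 mm ahead of it and the grasp point (between the pads) lies 11 mm behind it; x points along the fingers, y is the direction in which the jaws open and shut, and the axes are right-handed (so a half turn about x gives the same grasp; the last joint's range is limited). The gripper opens to 87 mm and grips with 3 to 60 N. Pads are 19 mm wide; open, the fingers measure 117 mm over their backs; the gripper's body (75 mm by 190 mm) begins 51 mm behind the grasp point.
Start: joints at [84.03, 22.042, 0.453, 0, -68.411, -14.817], TCP at [0.222, 0.584, 0.231] pointing down, gripper open.
Joint ranges: [-179.83, 179.83], [-69.29, 118.12], [-61.27, 80.66], [-181.25, 117.63], [-171.15, -9.14], [-177.46, 177.46]. Speed limits (degrees/s): [159.86, 159.86, 180, 180, 180, 180].

### API

Orientations are given as a 3x3 rotation matrix whose columns are the frame's x, y, z axes.
In Python, from station import r gives the robot as it stands. The module is installed in compiled form; this text tells all that it offers.
- The arm moves only by the tool move_arm, never from a script. Its argument "increments" is one flat list of numbers, 7 for each row, row after row: the turn, a rotation vector about the tool's x, y, z in degrees, then the shift along the tool's x, y, z in m, then the finger opening in m, from 0 to 0.087. A call has 1 to 12 rows; each row is the pose to reach, as a shift and turn from the pose commanded when the call began, along the tool's axes at that moment; what a row does not reach only later rows make up. A row lasts 1/12 s, in which the tool goes at most 41.7 mm and 7.16 degrees, less where a joint would pass 70% of its speed; a pose out of reach is approached as far as the arm can. A call with a gripper value outside its range is refused whole. The fingers move at their own pace and stop on an object; the grip force is fixed at half the most. Time passes only in rows, so rows that repeat a pose let the fingers close. It gives the time, the measured TCP pose, the force and the opening at its end, in the units of the state.
- r.sense(): the state, without advancing time (a new reading comes with each control period).
- r.capture(name): name is "scene" or "top" or "wrist"; returns the picture (400x640x3 uint8, red, green, blue); there is no depth.
- r.calibration(name): a dict with "fx", "fy", "cx", "cy" (pixels), "rvec" (rotation vector, rad) and "tvec" (3), from world to camera coordinates, as OpenCV has them; the wrist camera has in their place "tool_from_camera" (4x4, takes a point from camera to tool coordinates, whose origin is the TCP and whose axes are the tool frame's). Camera axes: x right, y down, z forward; pixel columns grow to the right and rows downward; lengths in m; the calibration is good to about 2 mm. A picture is of the moment at which its call begins: read the wrist's pose just before it. calibration takes no time and is no camera call.
- r.finish_job(): hands the job in, once; it reports no verdict.
The state is a dict: "time_s": time; "joints": joint angles; "joint_velocities": joint speeds; "effort": joint torques, N m; "tcp_pos": TCP position; "ee_rot": TCP orientation; "wrist_force": force on the tool from outside, world axes, zero at the start; "moment": the same for the moment, N m; "gripper_width": opening from 0.0 (shut) to 1.0 (fully open).
Only numpy, scipy, OpenCV 4.12 (cv2) and the standard library are available. Lean on these libraries where they do the work, as an engineer would, in place of code of your own. Each camera call takes 0.05 s, during which the arm holds its last target.

## Working session

There is one attempt and no reset: what is moved stays moved. The work goes in short steps, Python scripts to look and compute and a tool call to move; the robot and the scene stay as the last step left them, time stands still between calls to the robot, and variables do not carry over. Pictures are saved under pics/ and viewed, and the job is handed in when it is done.

Besides the shell and the picture viewer there is one more tool, called after ">>>" by a JSON object that holds its "api" and its "payload". move_arm: Moves the arm, as the interface text tells. Its arguments: {"type":"object","properties":{"increments":{"type":"array","items":{"type":"number"}}},"required":["increments"]}

```bash
mkdir -p pics; ls; python3 - <<'E'
from station import r
import cv2
print(r.sense())
for n in ("scene","top","wrist"):
    im=r.capture(n); cv2.imwrite(f"pics/{n}0.png",im[:,:,::-1]); print(n,r.calibration(n))
E
```

```text
pics
{'time_s': 0.0, 'joints': array([ 8.40297131e+01,  2.20923855e+01,  3.79245017e-01, -2.98533209e-02,
       -6.84110377e+01, -1.48154243e+01]), 'joint_velocities': array([ 0.04675763, -0.01630849, -0.04981289, -0.01136254,  0.07284638,
       -0.02973476]), 'effort': array([ 4.36150804e-04, -3.90663385e+01,  1.87401921e+01,  4.21971291e+00,
        1.10018224e-02, -1.91658751e-04]), 'tcp_pos': array([0.22157711, 0.58377379, 0.22943658]), 'ee_rot': array([[-7.07282237e-04, -3.55052754e-01, -9.34845999e-01],
       [-2.10512204e-03, -9.34843633e-01,  3.55053448e-01],
       [-9.99997534e-01,  2.21908791e-03, -8.62310799e-05]]), 'wrist_force': array([ 0.94394028,  1.31152333, -0.25865567]), 'moment': array([ 0.00629708, -0.03146803, -0.0087249 ]), 'gripper_width': 0.9992474445954493}
scene {'fx': 462.90676487932427, 'fy': 462.90676487932427, 'cx': 324.0188886497583, 'cy': 195.50331366938573, 'rvec': array([ 0.04832615, -2.67775796,  1.63869616]), 'tvec': array([0.60428148, 0.02675687, 1.37605463])}
top {'fx': 367.0083178324094, 'fy': 367.0083178324094, 'cx': 327.04627563774534, 'cy': 201.42336519563057, 'rvec': array([ 1.95856732, -1.6821708 ,  0.59521569]), 'tvec': array([0.1059006 , 0.5927004 , 0.66329499])}
wrist {'fx': 282.3931137667431, 'fy': 282.3931137667431, 'cx': 316.67113428417383, 'cy': 198.62660001662445, 'tool_from_camera': array([[-4.59369525e-04, -2.98359603e-01,  9.54453423e-01,
        -1.54721309e-01],
       [ 9.99999885e-01, -2.67230815e-04,  3.97754969e-04,
         8.87695201e-04],
       [ 1.36385352e-04,  9.54453496e-01,  2.98359691e-01,
        -8.07274963e-02],
       [ 0.00000000e+00,  0.00000000e+00,  0.00000000e+00,
         1.00000000e+00]])}
```

View pics/scene0.png

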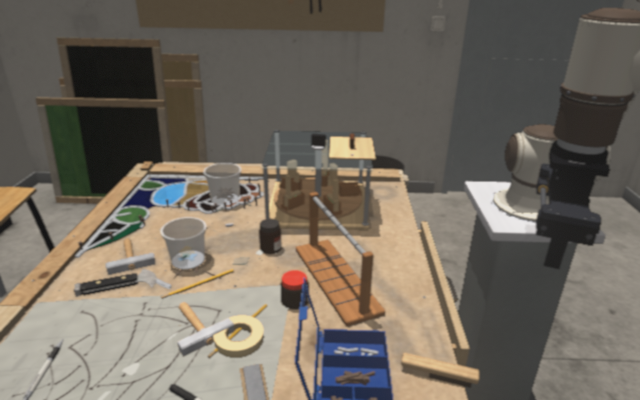

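View pics/top0.png

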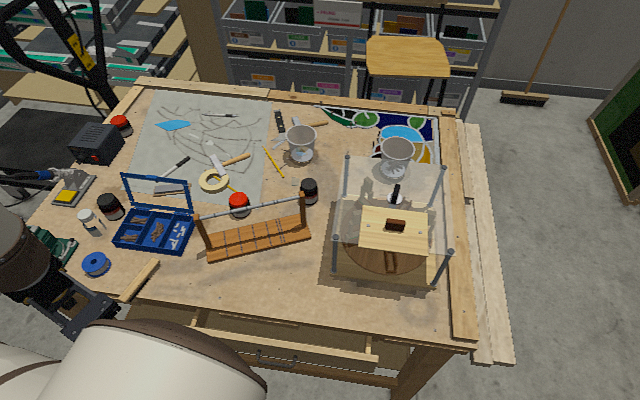

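View pics/wrist0.png

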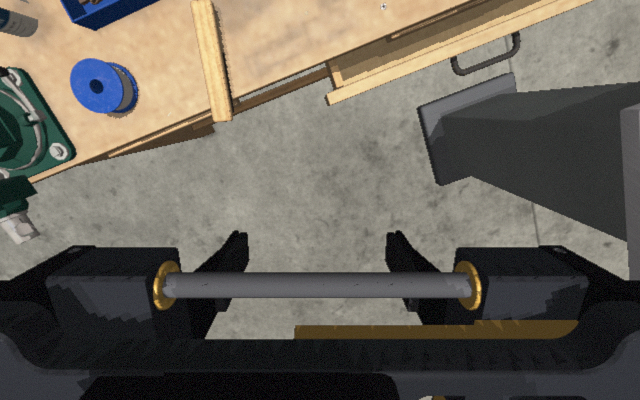

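```bash
cat > h.py <<'E'
import numpy as np, cv2
from scipy.spatial.transform import Rotation as R
from station import r
def cam(n,s=None):
    c=r.calibration(n)
    K=np.array([[c['fx'],0,c['cx']],[0,c['fy'],c['cy']],[0,0,1]])
    if n!='wrist':
        Rm=cv2.Rodrigues(c['rvec'])[0]; return K,Rm,np.array(c['tvec'])
    s=s or r.sense()
    T=np.eye(4);T[:3,:3]=s['ee_rot'];T[:3,3]=s['tcp_pos']
    W=np.linalg.inv(T@c['tool_from_camera'])
    return K,W[:3,:3],W[:3,3]
def proj(C,P):
    K,Rm,t=C; p=(np.atleast_2d(P)@Rm.T+t)@K.T; return p[:,:2]/p[:,2:]
def ray(C,uv,z):
    K,Rm,t=C; d=Rm.T@np.linalg.solve(K,[uv[0],uv[1],1]); o=-Rm.T@t
    return o+d*(z-o[2])/d[2]
def crop(im,x0,y0,w,h,f,name):
    cv2.imwrite('pics/'+name,cv2.resize(im[y0:y0+h,x0:x0+w,::-1],None,fx=f,fy=f,interpolation=cv2.INTER_CUBIC))
def fitpose(C,loc,uv,x0):
    "planar pose x,y,yaw fit; loc Nx3 local points"
    from scipy.optimize import least_squares
    loc=np.array(loc,float);uv=np.array(uv,float)
    def f(p):
        c,s=np.cos(p[2]),np.sin(p[2]); w=loc.copy(); w[:,0]=p[0]+c*loc[:,0]-s*loc[:,1]; w[:,1]=p[1]+s*loc[:,0]+c*loc[:,1]
        return (proj(C,w)-uv).ravel()
    q=least_squares(f,x0); return q.x,q.fun.reshape(-1,2)
def go(p,yaw,s=None):
    "rotvec deg & shift in tool axes from current commanded pose ~ measured to TCP p, tool down, tool y axis at yaw deg"
    s=s or r.sense(); R0=np.array(s['ee_rot']); 
    y=np.array([np.cos(np.radians(yaw)),np.sin(np.radians(yaw)),0]); x=np.array([0,0,-1.]); Rt=np.c_[x,y,np.cross(x,y)]
    rv=R.from_matrix(R0.T@Rt).as_rotvec(degrees=True); sh=R0.T@(np.array(p)-s['tcp_pos'])
    return rv.round(2),sh.round(4)
E
python3 - <<'E'
from h import *
im=cv2.imread('pics/top0.png')[:,:,::-1]
crop(im,310,140,160,160,4,'t0h.png')
crop(im,180,160,160,120,5,'t0r.png')
im=cv2.imread('pics/scene0.png')[:,:,::-1]
crop(im,250,120,150,115,5,'s0h.png')
crop(im,240,180,160,150,4,'s0r.png')
E
```

```text
(no output)
```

View pics/t0h.png

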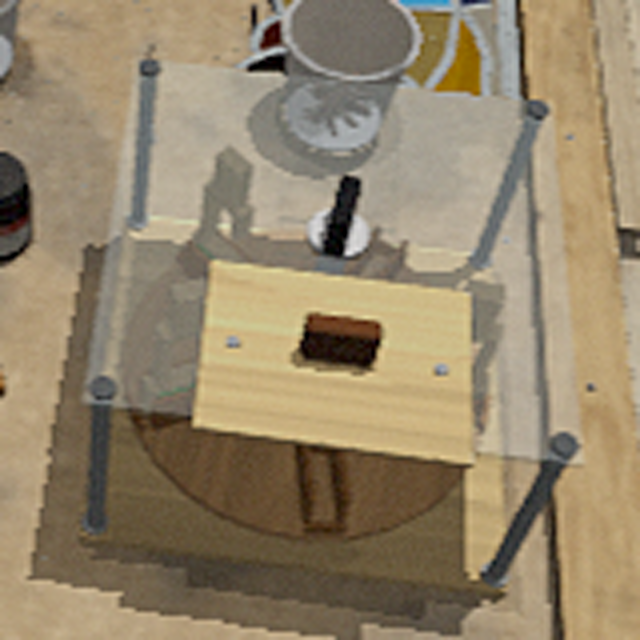

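View pics/t0r.png

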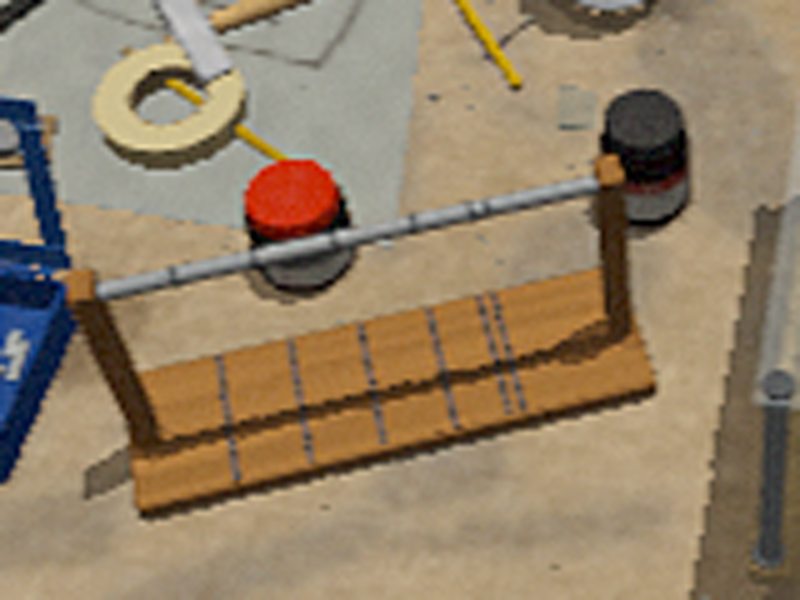

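View pics/s0h.png

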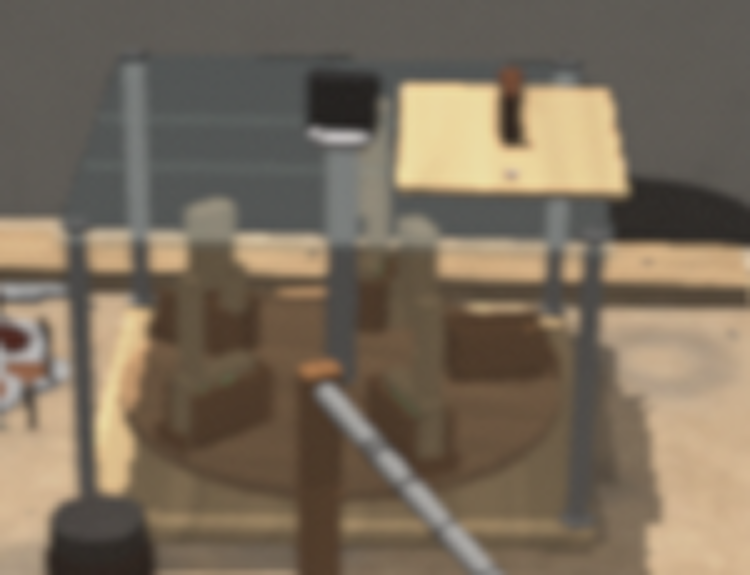

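View pics/s0r.png

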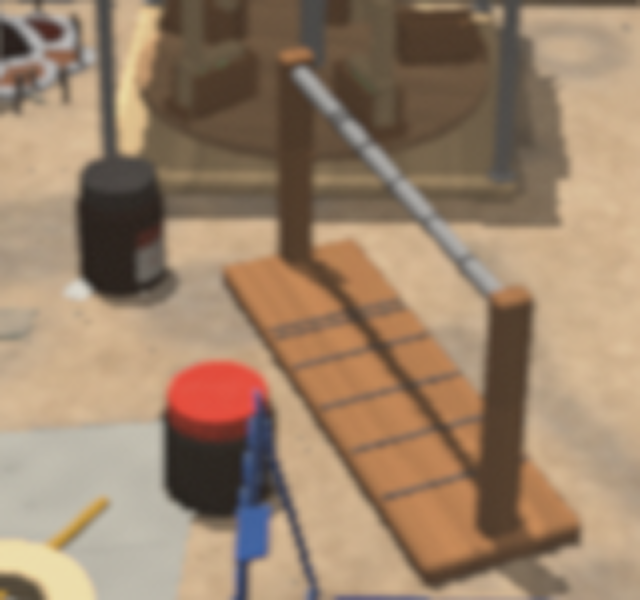

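```bash
python3 - <<'E'
from h import *
C=cam('top');S=cam('scene')
t=lambda u,v:(310+u/4,140+v/4)
for n,uv in dict(fl=(85,403),fr=(580,462),bl=(146,62),br=(550,112)).items(): print(n,ray(C,t(*uv),.177))
G=.14
fit,res=fitpose(C,[[-G,G,.177],[-G,-G,.177],[G,G,.177],[G,-G,.177]],[t(85,403),t(580,462),t(146,62),t(550,112)],[.5,-.3,0]);print('housing',fit,np.degrees(fit[2]),res)
print('knob top', ray(C,t(345,183),.217),'handle top',ray(C,t(342,325),.177+.038))
print('cover corners',[ray(C,t(*u),.183).round(4) for u in ((210,262),(472,293),(474,465),(193,427))])
s=lambda u,v:(250+u/5,120+v/5)
print('scene knob',ray(S,s(345,72),.217), 'cover', [ray(S,s(*u),.183).round(4) for u in((398,82),(615,88),(630,192),(396,188))])
rr=lambda u,v:(180+u/5,160+v/5)
sr=lambda u,v:(240+u/4,180+v/4)
# rail: base top corners z=.014
print([ray(C,rr(*u),.014).round(4) for u in ((135,510),(655,385))])
lines=[(-.064,(482,296),(520,408))]
f,rs=fitpose(C,[[0,.09,.145],[0,.05,.145],[0,.01,.145],[0,-.03,.145],[-.045,.145,.014],[-.045,-.145,.014]],[rr(171,272),rr(252,257),rr(333,240),rr(411,224),rr(137,511),rr(656,386)],[.5,.1,0]);print('rail',f,np.degrees(f[2]),rs)
f,rs=fitpose(S,[[0,.126,.145],[0,-.126,.145],[-.045,.145,.014],[.045,.145,.014],[.045,-.145,.014]],[sr(495,290),sr(298,70),sr(580,527),sr(430,572),sr(228,268)],[.5,.1,0]);print('railS',f,np.degrees(f[2]),rs)
print('red',ray(C,rr(293,197),.061),'black',ray(C,rr(645,125),.074))
E
```

```text
fl [0.48041484 0.17091119 0.177     ]
fr [ 0.48480515 -0.10518417  0.177     ]
bl [0.75694727 0.16790306 0.177     ]
br [ 0.75312454 -0.10318099  0.177     ]
housing [6.20664209e-01 3.28560669e-02 5.50934518e-04] 0.03156622267129952 [[-0.80468211 -0.17241134]
 [ 1.06212282  1.72139786]
 [-1.6748316  -1.1393229 ]
 [ 1.32136892 -1.88603227]]
knob top [0.63342747 0.03533315 0.217     ] handle top [0.52963739 0.03345795 0.215     ]
cover corners [array([0.5874, 0.1098, 0.183 ]), array([ 0.5886, -0.047 ,  0.183 ]), array([ 0.4702, -0.0455,  0.183 ]), array([0.4705, 0.109 , 0.183 ])]
scene knob [0.6203688  0.03582156 0.217     ] cover [array([ 0.5922, -0.0447,  0.183 ]), array([ 0.4666, -0.043 ,  0.183 ]), array([0.4694, 0.1141, 0.183 ]), array([0.5906, 0.1163, 0.183 ])]
[array([0.4651, 0.4995, 0.014 ]), array([0.5854, 0.2396, 0.014 ])]
rail [0.56712002 0.38850884 0.42963095] 24.616040033385634 [[ 0.2048228   0.6579497 ]
 [ 0.23656533  0.16719992]
 [ 0.01380123  0.13118356]
 [ 0.14246979 -0.05137664]
 [-1.06703132 -0.55269118]
 [ 0.4559544  -0.49386032]]
railS [0.56715207 0.38846199 0.42468753] 24.332803004039075 [[ 1.55657821  3.30897601]
 [ 0.99516051  0.77367466]
 [ 0.99247658 -1.49378285]
 [-2.0376799  -1.10513615]
 [-1.72194242 -1.65439388]]
red [0.64910694 0.45994271 0.061     ] black [0.72326161 0.26844442 0.074     ]
```

```bash
python3 - <<'E'
from h import *
print(go([.49,.033,.38],90))
C=cam('top')
for uv in [(478,348),(180,310),(380,352),(140,290),(300,335)]: print(uv, ray(C,uv,0).round(3))
E
```

```text
(array([ 1.5921e+02, -1.3000e-01, -1.0000e-02]), array([-0.1495,  0.42  , -0.4465]))
(478, 348) [ 0.351 -0.199  0.   ]
(180, 310) [0.333 0.525 0.   ]
(380, 352) [0.308 0.028 0.   ]
(140, 290) [0.368 0.647 0.   ]
(300, 335) [0.318 0.219 0.   ]
```

>>> {"api": "move_arm", "payload": {"increments": [10,0,0,-0.15,0,0,0.087,20,0,0,-0.15,0.0,0,0.087,159,0,0,-0.15,0.42,-0.446,0.087,159,0,0,-0.15,0.42,-0.446,0.087,159,0,0,-0.15,0.42,-0.446,0.087,159,0,0,-0.15,0.42,-0.446,0.087,159,0,0,-0.15,0.42,-0.446,0.087,159,0,0,-0.15,0.42,-0.446,0.087,159,0,0,-0.15,0.42,-0.446,0.087,159,0,0,-0.15,0.42,-0.446,0.087,159,0,0,-0.15,0.42,-0.446,0.087,159,0,0,-0.15,0.42,-0.446,0.087]}}

```text
time_s: 1.15
tcp_pos: [0.403, 0.2097, 0.3592]
ee_rot: [[0.0, -0.956, 0.293], [0.0, 0.293, 0.956], [-1.0, 0.0, 0.0]]
wrist_force: [1.0, 0.0, -0.7]
gripper_width: 0.999
```

```bash
python3 - <<'E'
from h import *
s=r.sense();print(s['joints'].round(1),s['tcp_pos'],s['time_s']);print(go([.49,.033,.38],90))
E
```

```text
[ 48.1   0.9  -8.3  -0.  -80.7 -65.1] [0.40301062 0.20971974 0.35924416] 1.15
(array([ 7.295e+01,  2.000e-02, -1.000e-02]), array([-0.0208, -0.135 , -0.1434]))
```

>>> {"api": "move_arm", "payload": {"increments": [73,0,0,-0.02,-0.135,-0.143,0.087,73,0,0,-0.02,-0.135,-0.143,0.087,73,0,0,-0.02,-0.135,-0.143,0.087,73,0,0,-0.02,-0.135,-0.143,0.087,73,0,0,-0.02,-0.135,-0.143,0.087,73,0,0,-0.02,-0.135,-0.143,0.087,73,0,0,-0.02,-0.135,-0.143,0.087,73,0,0,-0.02,-0.135,-0.143,0.087,73,0,0,-0.02,-0.135,-0.143,0.087,73,0,0,-0.02,-0.135,-0.143,0.087,73,0,0,-0.02,-0.135,-0.143,0.087,73,0,0,-0.02,-0.135,-0.143,0.087]}}

```text
time_s: 2.15
tcp_pos: [0.4909, 0.036, 0.3787]
ee_rot: [[-0.0, -0.007, 1.0], [-0.0, 1.0, 0.007], [-1.0, -0.0, -0.0]]
wrist_force: [0.7, -0.7, -0.1]
gripper_width: 0.997
```

```bash
python3 - <<'E'
from h import *
s=r.sense();print(s['joints'].round(1),s['tcp_pos'],s['time_s']);print(go([.49,.033,.38],90))
im=r.capture('wrist'); crop(im,0,0,640,400,1.25,'w1.png')
im=r.capture('top'); crop(im,240,120,240,200,3,'t1.png')
E
```

```text
[  23.1    4.7   -1.6   -0.   -83.7 -112.8] [0.4908888  0.03595648 0.37874079] 2.15
(array([ 0.38, -0.03,  0.  ]), array([-0.0013, -0.003 , -0.0009]))
```

View pics/w1.png

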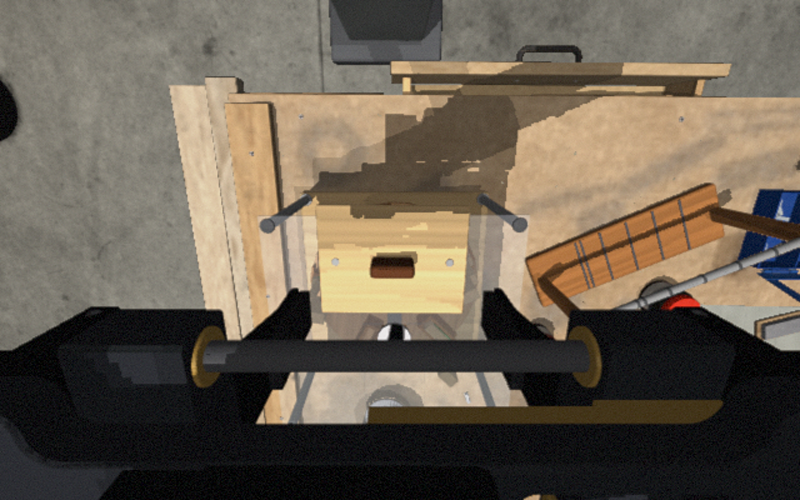

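```bash
python3 - <<'E'
from h import *
C=cam('wrist')
w=lambda u,v:(u/1.25,v/1.25)
print('handle',[ray(C,w(*u),.215).round(4) for u in((371,260),(414,259),(370,278),(414,277))])
print('cover', [ray(C,w(*u),.183).round(4) for u in((321,206),(467,206),(465,313),(321,313))])
print('guard fl/fr, base', [ray(C,w(*u),.177).round(4) for u in((259,216),(526,216))])
E
```

```text
handle [array([0.5182, 0.0121, 0.215 ]), array([0.5169, 0.0531, 0.215 ]), array([0.5367, 0.0108, 0.215 ]), array([0.5353, 0.0535, 0.215 ])]
cover [array([ 0.4724, -0.0396,  0.183 ]), array([0.4713, 0.1068, 0.183 ]), array([0.5906, 0.1126, 0.183 ]), array([ 0.5917, -0.0463,  0.183 ])]
guard fl/fr, base [array([ 0.4844, -0.1053,  0.177 ]), array([0.4824, 0.1694, 0.177 ])]
```

View pics/t1.png

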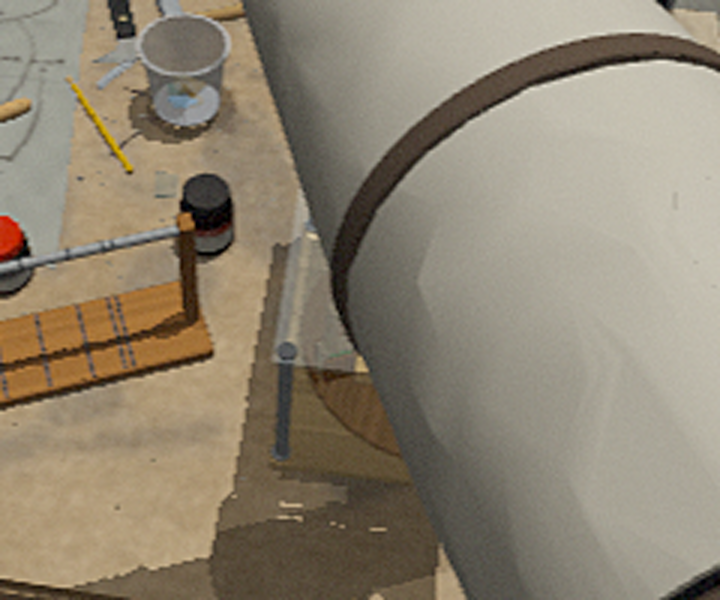

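>>> {"api": "move_arm", "payload": {"increments": [0,0,0,0.04,-0.003,0.038,0.087,0,0,0,0.08,-0.003,0.038,0.087,0,0,0,0.12,-0.003,0.038,0.087,0,0,0,0.15,-0.003,0.038,0.087,0,0,0,0.17,-0.003,0.038,0.087,0,0,0,0.182,-0.003,0.038,0.087,0,0,0,0.182,-0.003,0.038,0.087,0,0,0,0.182,-0.003,0.038,0.03,0,0,0,0.182,-0.003,0.038,0.03,0,0,0,0.182,-0.003,0.038,0.03,0,0,0,0.182,-0.003,0.038,0.03,0,0,0,0.182,-0.003,0.038,0.03]}}

```text
time_s: 3.25
tcp_pos: [0.5295, 0.0333, 0.198]
ee_rot: [[0.002, -0.005, 1.0], [0.001, 1.0, 0.005], [-1.0, 0.001, 0.002]]
wrist_force: [-0.2, -0.4, 0.3]
gripper_width: 0.705
```

>>> {"api": "move_arm", "payload": {"increments": [0,0,0,0,0,0,0.03,0,0,0,0,0,0,0.03,0,0,0,0,0,0,0.03,0,0,0,0,0,0,0.03,0,0,0,-0.02,0,0,0.03,0,0,0,-0.05,0,0,0.03,0,0,0,-0.09,0,0,0.03,0,0,0,-0.1,0.02,-0.01,0.03,0,0,0,-0.1,0.05,-0.03,0.03,0,0,0,-0.1,0.08,-0.05,0.03,0,0,0,-0.1,0.115,-0.07,0.03,0,0,0,-0.1,0.15,-0.09,0.03]}}

```text
time_s: 4.25
tcp_pos: [0.4369, 0.1835, 0.2965]
ee_rot: [[-0.001, -0.003, 1.0], [0.0, 1.0, 0.003], [-1.0, 0.0, -0.001]]
wrist_force: [0.5, 0.2, -1.9]
gripper_width: 0.504
```

>>> {"api": "move_arm", "payload": {"increments": [0,0,0,0,0.035,-0.01,0.03,0,0,0,0.01,0.07,-0.02,0.03,0,0,0,0.04,0.092,-0.027,0.03,0,0,0,0.08,0.092,-0.027,0.03,0,0,0,0.12,0.092,-0.027,0.03,0,0,0,0.16,0.092,-0.027,0.03,0,0,0,0.2,0.092,-0.027,0.03,0,0,0,0.23,0.092,-0.027,0.03,0,0,0,0.25,0.092,-0.027,0.03,0,0,0,0.265,0.092,-0.027,0.03,0,0,0,0.273,0.092,-0.027,0.03,0,0,0,0.273,0.092,-0.027,0.03]}}

```text
time_s: 5.25
tcp_pos: [0.4101, 0.2737, 0.0221]
ee_rot: [[-0.003, -0.004, 1.0], [-0.003, 1.0, 0.004], [-1.0, -0.003, -0.003]]
wrist_force: [-0.0, -0.1, -1.3]
gripper_width: 0.503
```

>>> {"api": "move_arm", "payload": {"increments": [0,0,0,0.001,0,0,0.03,0,0,0,0.001,0,0,0.065,0,0,0,0.001,0,0,0.065,0,0,0,0.001,0,0,0.065,0,0,0,0.001,0,0,0.065,0,0,0,0.001,0,0,0.065]}}

```text
time_s: 5.75
tcp_pos: [0.4112, 0.275, 0.0237]
ee_rot: [[0.001, -0.005, 1.0], [0.001, 1.0, 0.005], [-1.0, 0.001, 0.001]]
wrist_force: [-0.6, -0.2, -0.7]
gripper_width: 0.727
```

>>> {"api": "move_arm", "payload": {"increments": [0,0,0,-0.04,0,0,0.065,0,0,0,-0.08,0,0,0.065,0,0,0,-0.12,0,0,0.06,0,0,0,-0.16,0,0,0.06,0,0,0,-0.2,0,0,0.06,0,0,0,-0.24,0,0,0.06,0,0,0,-0.28,-0.03,0.01,0.06,0,0,0,-0.3,-0.06,0.02,0.06,0,0,0,-0.32,-0.095,0.03,0.06,0,0,0,-0.33,-0.13,0.04,0.06,0,0,0,-0.34,-0.17,0.05,0.06,0,0,0,-0.34,-0.205,0.06,0.034]}}

```text
time_s: 6.75
tcp_pos: [0.4724, 0.068, 0.366]
ee_rot: [[0.005, -0.005, 1.0], [0.002, 1.0, 0.005], [-1.0, 0.002, 0.006]]
wrist_force: [0.8, 0.5, 0.7]
gripper_width: 0.663
```

```bash
python3 - <<'E'
from h import *
s=r.sense();print(s['tcp_pos']);print(go([.49,.033,.38],90))
im=r.capture('wrist'); cv2.imwrite('pics/w2r.png',im[:,:,::-1]); crop(im,0,0,640,400,1.25,'w2.png')
E
```

```text
[0.47243427 0.06800134 0.36602711]
(array([ 0.3 ,  0.32, -0.11]), array([-0.0139, -0.0351,  0.0175]))
```

View pics/w2.png

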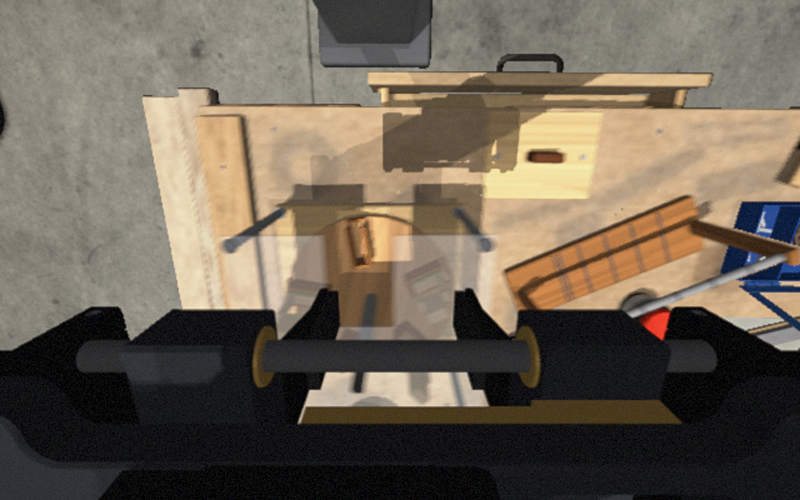

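```bash
python3 - <<'E'
from h import *
im=cv2.imread('pics/w2r.png')[:,:,::-1]
crop(im,200,150,220,170,3.6,'w2c.png')
im=r.capture('scene'); crop(im,250,120,150,115,5,'s2h.png')
E
```

```text
(no output)
```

View pics/w2c.png

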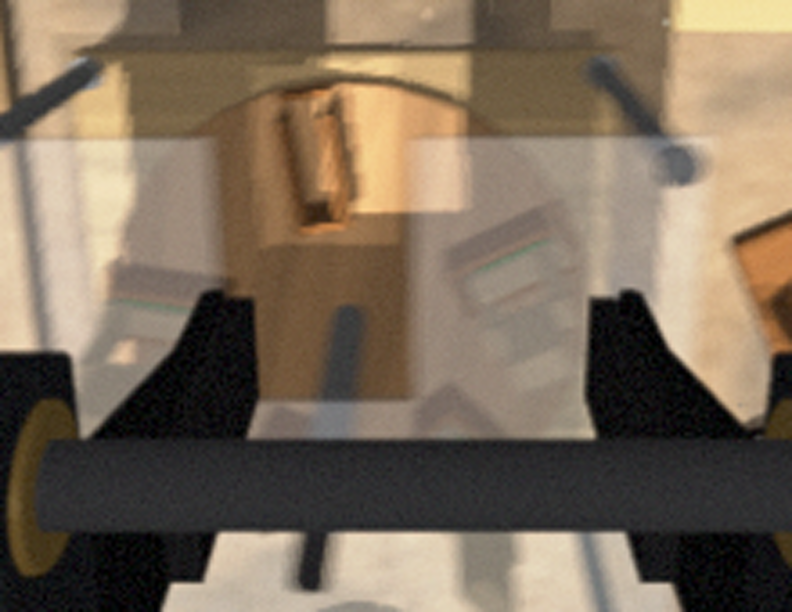

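View pics/s2h.png

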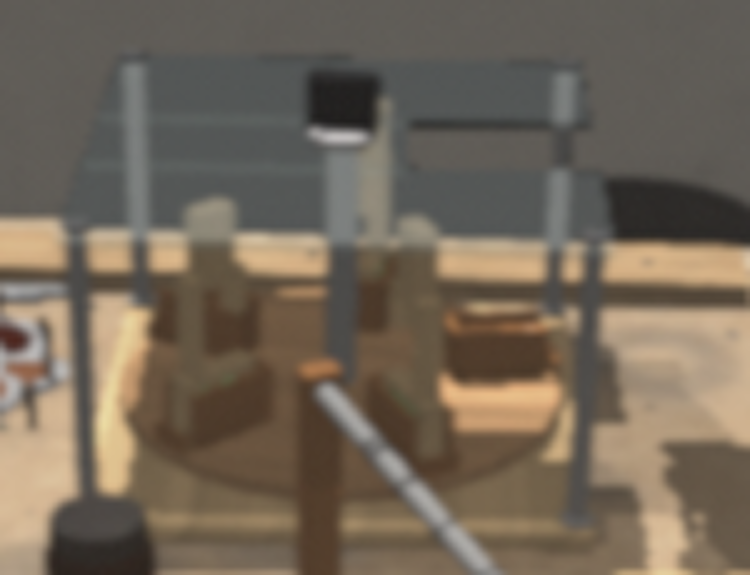

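```bash
python3 - <<'E'
from h import *
s=r.sense()
C=cam('wrist',s)
w=lambda u,v:(200+u/3.6,150+v/3.6)
P=np.array([.6205,.033])
for n,q in dict(slotout=(308,92),slotin=(325,210),L1=(505,248),R1=(160,283)).items():
    p=ray(C,w(*q),.064); d=p[:2]-P; print(n,p.round(4),np.hypot(*d).round(4),np.degrees(np.arctan2(d[1],d[0])).round(1))
for n,q in dict(knobnear=(347,318),knobfar=(312,585)).items(): print(n,ray(C,w(*q),.217).round(4))
print('notch',[ray(C,w(*q),.177).round(4) for q in((217,136),(410,136),(410,400))])
E
```

```text
slotout [0.4909 0.0142 0.064 ] 0.1309 -171.7
slotin [0.5481 0.0202 0.064 ] 0.0735 -170.0
L1 [0.5675 0.106  0.064 ] 0.0902 126.0
R1 [ 0.5855 -0.0609  0.064 ] 0.1002 -110.5
knobnear [0.5313 0.0416 0.217 ]
knobfar [0.6356 0.0267 0.217 ]
notch [array([ 0.4809, -0.0052,  0.177 ]), array([0.481 , 0.0619, 0.177 ]), array([0.5845, 0.0614, 0.177 ])]
```

>>> {"api": "move_arm", "payload": {"increments": [3,0,0,0,-0.015,0.04,0.034,6,0,0,0,-0.035,0.08,0.034,9,0,0,0,-0.035,0.12,0.034,9,0,0,0.02,-0.035,0.148,0.034,9,0,0,0.06,-0.035,0.148,0.034,9,0,0,0.1,-0.035,0.148,0.034,9,0,0,0.12,-0.035,0.148,0.034,9,0,0,0.12,-0.035,0.148,0.034]}}

```text
time_s: 7.52
tcp_pos: [0.6168, 0.0356, 0.2363]
ee_rot: [[-0.013, 0.152, 0.988], [-0.002, 0.988, -0.152], [-1.0, -0.004, -0.012]]
wrist_force: [-0.6, -0.4, -0.1]
gripper_width: 0.392
```

```bash
python3 - <<'E'
from h import *
s=r.sense();print(s['tcp_pos'],s['joints'].round(1),s['gripper_width']);print(go([.6205,.033,.195],81))
im=r.capture('wrist');  crop(im,120,50,400,250,2,'w3.png')
E
```

```text
[0.61677174 0.03561633 0.23626509] [ 1.820e+01  2.150e+01  5.000e-01 -1.000e-01 -6.970e+01 -1.169e+02] 0.3922501336829384
(array([ 0.24, -0.71,  0.22]), array([ 0.0412, -0.0019,  0.0046]))
```

View pics/w3.png

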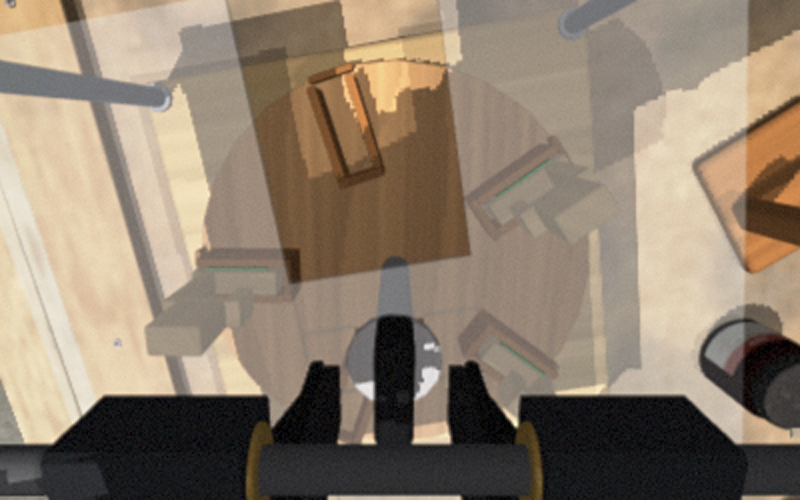

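```bash
python3 - <<'E'
from h import *
C=cam('wrist',r.sense())
w=lambda u,v:(120+u/2,50+v/2)
P=np.array([.6205,.033])
for z in (.064,):
  for n,q in dict(so=(331,76),si=(363,179),Lo=(576,160),R=(248,250)).items():
    p=ray(C,w(*q),z); d=p[:2]-P; print(n,p.round(4),np.hypot(*d).round(4),np.degrees(np.arctan2(d[1],d[0])).round(1))
a=ray(C,w(331,76),.064)-ray(C,w(363,179),.064); print('slot dir',np.degrees(np.arctan2(a[1],a[0])))
print('knob', [ray(C,w(*q),.217).round(4) for q in((395,320),(396,446))])
print('notch',[ray(C,w(*q),.177).round(4) for q in((288,284),(470,254))])
print('post',ray(C,w(162,98),0.02),ray(C,w(572,24),.02))
E
```

```text
so [0.5061 0.0172 0.064 ] 0.1155 -172.1
si [0.5635 0.0252 0.064 ] 0.0575 -172.2
Lo [0.5714 0.1472 0.064 ] 0.1243 113.3
R [ 0.5943 -0.0499  0.064 ] 0.0869 -107.5
slot dir -171.99662247275594
knob [array([0.5983, 0.0387, 0.217 ]), array([0.6458, 0.0318, 0.217 ])]
notch [array([ 0.5906, -0.0037,  0.177 ]), array([0.5893, 0.07  , 0.177 ])]
post [ 0.49867549 -0.09432762  0.02      ] [0.49535339 0.16260119 0.02      ]
```

>>> {"api": "move_arm", "payload": {"increments": [0,0.7,0,0.02,-0.001,0.006,0.034,0,0.7,0,0.035,-0.001,0.006,0.034,0,0.7,0,0.042,-0.001,0.006,0.034,0,0.7,0,0.042,-0.001,0.006,0.034,0,0.7,0,0.042,-0.001,0.006,0.0,0,0.7,0,0.042,-0.001,0.006,0.0,0,0.7,0,0.042,-0.001,0.006,0.0,0,0.7,0,0.042,-0.001,0.006,0.0,0,0.7,0,0.042,-0.001,0.006,0.0]}}

```text
time_s: 8.32
tcp_pos: [0.6263, 0.034, 0.2022]
ee_rot: [[-0.01, 0.152, 0.988], [0.003, 0.988, -0.152], [-1.0, 0.001, -0.01]]
wrist_force: [-1.2, 1.7, 2.3]
gripper_width: 0.16
```

```bash
python3 - <<'E'
from h import *
s=r.sense();print(s['tcp_pos'],s['wrist_force'],s['moment'],s['gripper_width']);print(np.degrees(np.arctan2(s['ee_rot'][1,1],s['ee_rot'][0,1])))
E
```

```text
[0.62626232 0.0340118  0.20221121] [-1.19779793  1.65176106  2.31357623] [ 0.41142346  0.06499161 -0.02325845] 0.1601461988353251
81.28071128872544
```

>>> {"api": "move_arm", "payload": {"increments": [-6,0,0,0,0.0001,-0.0001,0,-12,0,0,0,0.0003,-0.0002,0,-18,0,0,0,0.0004,-0.0004,0,-24,0,0,0,0.0006,-0.0005,0,-30,0,0,0,0.0008,-0.0007,0,-36,0,0,0,0.001,-0.0009,0,-42,0,0,0,0.0011,-0.001,0,-48,0,0,0,0.0013,-0.0011,0,-54,0,0,0,0.0014,-0.0012,0,-60,0,0,0,0.0016,-0.0014,0,-63,0,0,0,0.0016,-0.0014,0,-63,0,0,0,0.0016,-0.0014,0]}}

```text
time_s: 9.32
tcp_pos: [0.6253, 0.0361, 0.2022]
ee_rot: [[-0.01, -0.813, 0.582], [0.002, 0.582, 0.813], [-1.0, 0.009, -0.004]]
wrist_force: [-0.2, 3.4, 4.0]
gripper_width: 0.16
```

```bash
python3 - <<'E'
from h import *
s=r.sense();print(s['tcp_pos'],s['wrist_force'],s['moment'],s['joints'].round(1));print(np.degrees(np.arctan2(s['ee_rot'][1,1],s['ee_rot'][0,1])))
im=r.capture('wrist');  crop(im,120,50,400,250,2,'w4.png')
E
```

```text
[0.62532244 0.03613875 0.20218783] [-0.23942159  3.39885143  4.02288878] [ 0.54078733 -0.02853578 -0.00844882] [ 17.9  23.6  -1.2  -0.3 -65.7 -53.4]
144.38513511561325
```

View pics/w4.png

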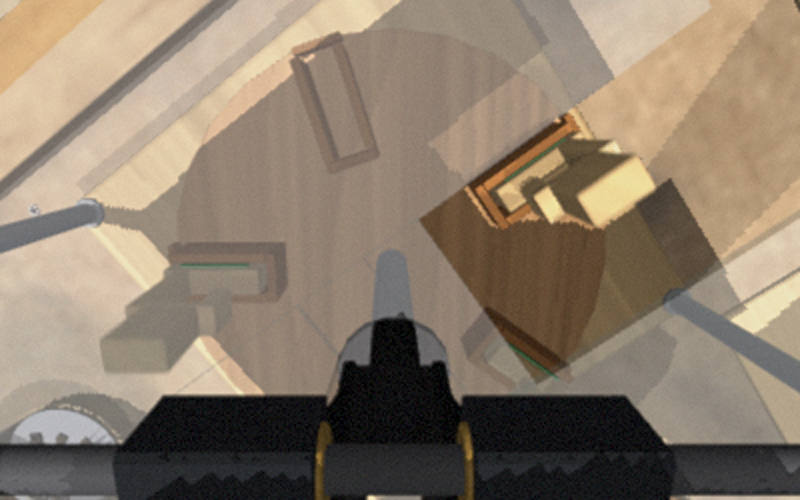

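>>> {"api": "move_arm", "payload": {"increments": [0,0,0,0,0,0,0.036,0,0,0,0,0,0,0.036,0,0,0,-0.02,0,0,0.036,0,0,0,-0.05,0,0,0.036,7,0,0,-0.08,0.01,-0.008,0.036,14,0,0,-0.08,0.03,-0.02,0.036,21,0,0,-0.08,0.05,-0.04,0.036,28,0,0,-0.08,0.0771,-0.0589,0.036,35,0,0,-0.08,0.0771,-0.0589,0.036,42,0,0,-0.08,0.0771,-0.0589,0.036,49,0,0,-0.08,0.0771,-0.0589,0.036,54.4,0,0,-0.08,0.0771,-0.0589,0.036]}}

```text
time_s: 10.37
tcp_pos: [0.528, 0.032, 0.2818]
ee_rot: [[-0.013, 0.009, 1.0], [0.001, 1.0, -0.009], [-1.0, 0.001, -0.013]]
wrist_force: [0.2, -0.3, 0.1]
gripper_width: 0.413
```

```bash
python3 - <<'E'
from h import *
s=r.sense();print(s['tcp_pos'],s['gripper_width'],s['wrist_force']);print(np.degrees(np.arctan2(s['ee_rot'][1,1],s['ee_rot'][0,1])))
im=r.capture('wrist');  crop(im,120,50,400,250,2,'w5.png')
E
```

```text
[0.52799244 0.03203553 0.28175914] 0.4134729893295433 [ 0.22559724 -0.31644709  0.11076354]
89.46828380610717
```

View pics/w5.png

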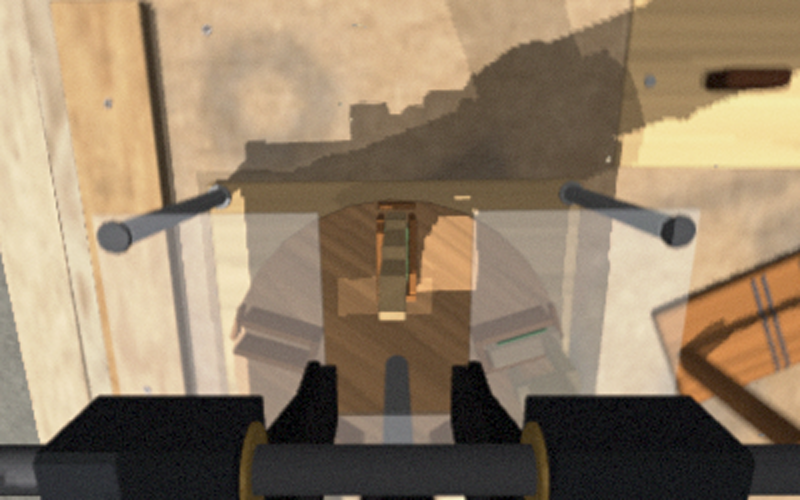

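```bash
python3 - <<'E'
from h import *
im=r.capture('wrist');  crop(im,270,120,110,100,7,'w5c.png')
C=cam('wrist',r.sense())
w=lambda u,v:(120+u/2,50+v/2)
for z in(.165,): print([ray(C,w(*q),z).round(4) for q in((379,310),(405,310),(392,265))])
P=[[.5285-.012,.033,.165],[.5285+.012,.033,.165],[.5285,.033,.165],[.5285,.026,.165],[.5285,.04,.165]]
print(proj(C,P))
E
```

```text
[array([0.534 , 0.0246, 0.165 ]), array([0.534 , 0.0378, 0.165 ]), array([0.5106, 0.0313, 0.165 ])]
[[317.73903212 188.28908185]
 [317.79246702 211.07953866]
 [317.76607156 199.82164293]
 [310.82161885 199.84564533]
 [324.71057173 199.79764037]]
```

View pics/w5c.png

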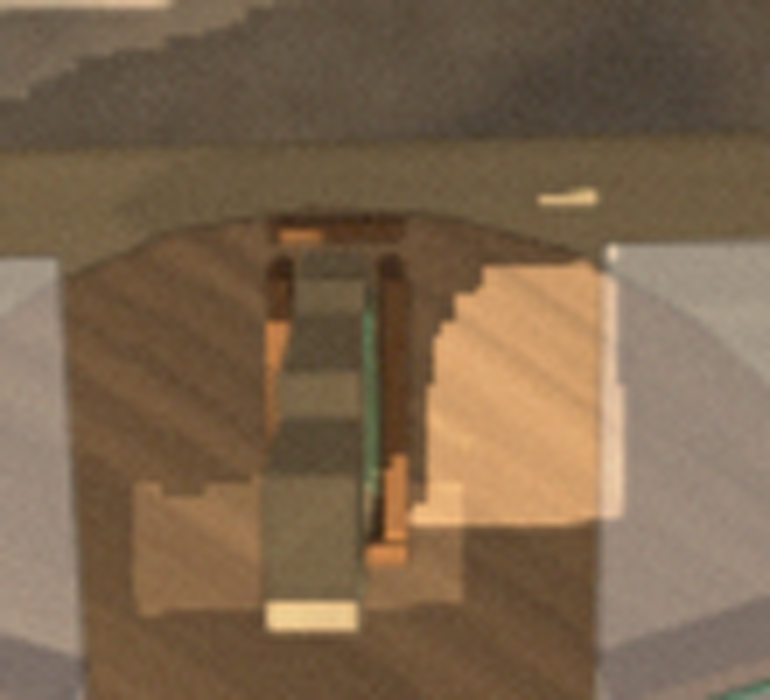

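>>> {"api": "move_arm", "payload": {"increments": [-0.5,-0.7,0,0.03,-0.002,0.002,0.036,-0.5,-0.7,0,0.06,-0.002,0.002,0.036,-0.5,-0.7,0,0.085,-0.002,0.002,0.036,-0.5,-0.7,0,0.105,-0.002,0.002,0.036,-0.5,-0.7,0,0.12,-0.002,0.002,0.036,-0.5,-0.7,0,0.13,-0.002,0.002,0.036,-0.5,-0.7,0,0.139,-0.002,0.002,0.036,-0.5,-0.7,0,0.139,-0.002,0.002,0.036]}}

```text
time_s: 11.13
tcp_pos: [0.5281, 0.0304, 0.1414]
ee_rot: [[-0.003, -0.007, 1.0], [0.001, 1.0, 0.007], [-1.0, 0.001, -0.003]]
wrist_force: [-0.3, 0.2, 0.5]
gripper_width: 0.41
```

```bash
python3 - <<'E'
from h import *
s=r.sense();print(s['tcp_pos'],s['gripper_width'],s['wrist_force']);print(s['ee_rot'].round(3))
im=r.capture('wrist');  crop(im,220,100,200,200,4,'w6.png')
E
```

```text
[0.52807753 0.0304391  0.14139735] 0.41007313395108635 [-0.28427181  0.15209301  0.52942055]
[[-0.003 -0.007  1.   ]
 [ 0.001  1.     0.007]
 [-1.     0.001 -0.003]]
```

View pics/w6.png

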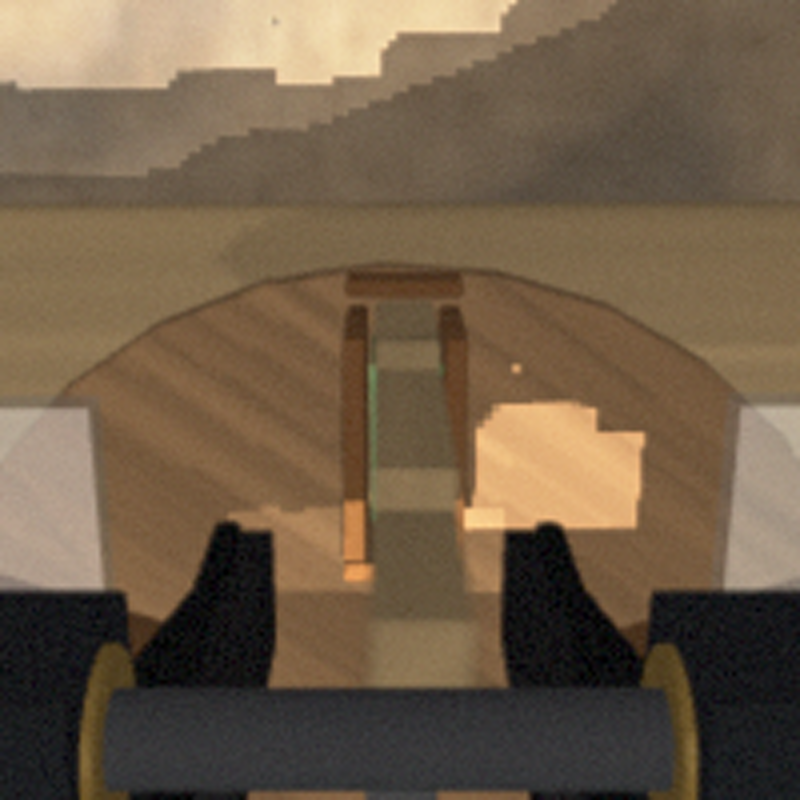

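>>> {"api": "move_arm", "payload": {"increments": [0.4,0,0,0,0.0035,0,0.036,0.4,0,0,0,0.0035,0,0.036,0.4,0,0,0,0.0035,0,0,0.4,0,0,0,0.0035,0,0,0.4,0,0,0,0.0035,0,0,0.4,0,0,0,0.0035,0,0,0.4,0,0,0,0.0035,0,0,0.4,0,0,0,0.0035,0,0]}}

```text
time_s: 11.85
tcp_pos: [0.529, 0.0342, 0.1433]
ee_rot: [[0.0, 0.0, 1.0], [0.002, 1.0, -0.0], [-1.0, 0.002, 0.0]]
wrist_force: [-0.3, -0.6, 1.3]
gripper_width: 0.159
```

>>> {"api": "move_arm", "payload": {"increments": [0,0,0,-0.015,0,0,0,0,0,0,-0.035,0,0,0,0,0,0,-0.065,0,0,0,0,0,0,-0.1,0,0,0,0,0,0,-0.14,0,0,0,0,0,0,-0.18,0,0,0,-4,0,0,-0.19,0.035,-0.004,0,-8,0,0,-0.19,0.075,-0.008,0,-13,0,0,-0.19,0.115,-0.012,0,-18,0,0,-0.19,0.155,-0.016,0,-23,0,0,-0.19,0.195,-0.02,0,-24.5,0,0,-0.19,0.216,-0.02,0]}}

```text
time_s: 12.85
tcp_pos: [0.508, 0.2535, 0.3328]
ee_rot: [[-0.001, -0.42, 0.908], [0.002, 0.908, 0.42], [-1.0, 0.003, 0.0]]
wrist_force: [0.6, -1.1, -1.1]
gripper_width: 0.159
```

```bash
python3 - <<'E'
from h import *
s=r.sense();print(s['tcp_pos'],s['gripper_width'],s['wrist_force'],s['joints'].round(1));print(s['ee_rot'].round(3))
im=r.capture('wrist'); cv2.imwrite('pics/w7r.png',im[:,:,::-1]); crop(im,0,0,640,400,1.25,'w7.png')
im=r.capture('top'); cv2.imwrite('pics/t7r.png',im[:,:,::-1])
im=r.capture('scene'); cv2.imwrite('pics/s7r.png',im[:,:,::-1])
E
```

```text
[0.50795785 0.25350061 0.3328046 ] 0.15899153913058056 [ 0.598752   -1.0721703  -1.09479597] [ 4.280e+01  1.330e+01  2.600e+00 -1.000e-01 -7.920e+01 -1.079e+02]
[[-0.001 -0.42   0.908]
 [ 0.002  0.908  0.42 ]
 [-1.     0.003  0.   ]]
```

View pics/w7.png

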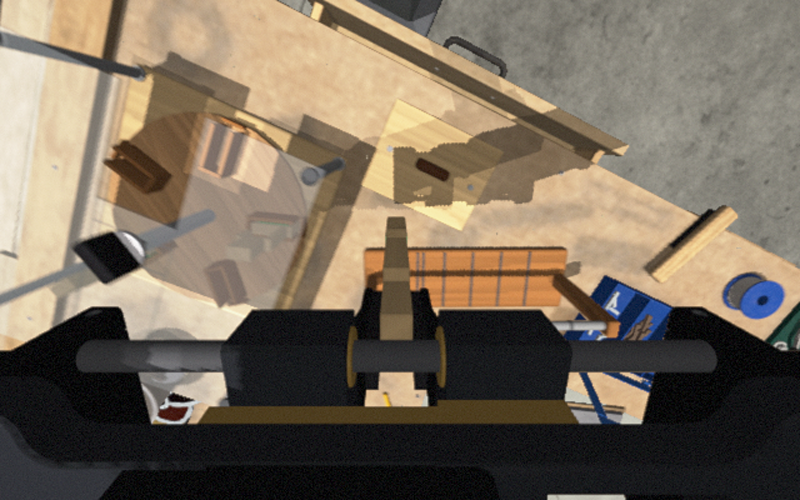

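View pics/s7r.png

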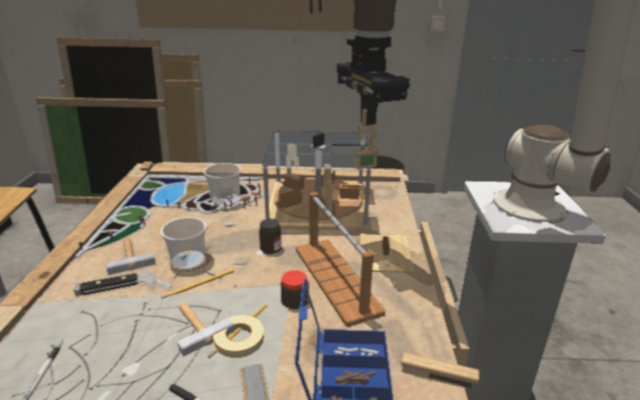

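```bash
python3 - <<'E'
from h import *
im=cv2.imread('pics/w7r.png')[:,:,::-1]; crop(im,280,180,220,110,3.6,'w7c.png')
im=cv2.imread('pics/t7r.png')[:,:,::-1]; crop(im,180,140,180,140,4,'t7c.png')
E
```

```text
(no output)
```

View pics/w7c.png

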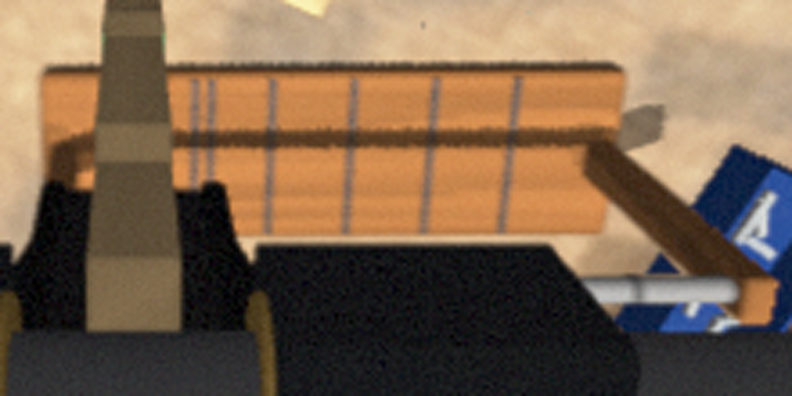

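View pics/t7c.png

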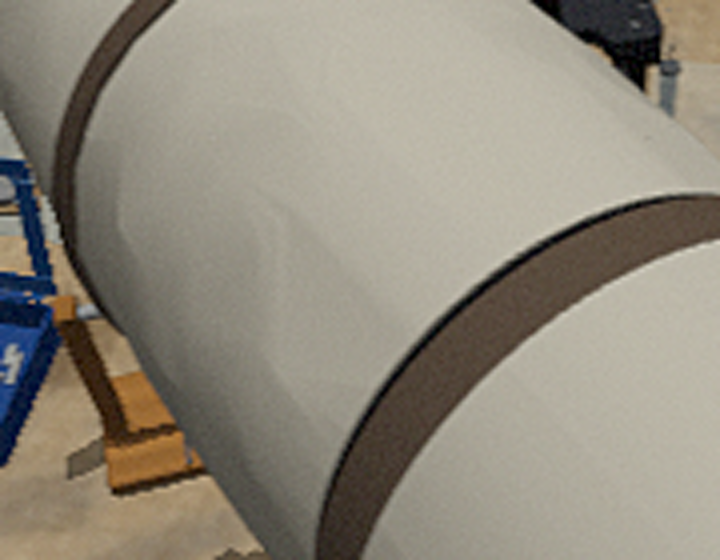

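```bash
python3 - <<'E'
from h import *
s=r.sense(); C=cam('wrist',s)
w=lambda u,v:(280+u/3.6,180+v/3.6)
f,rs=fitpose(C,[[-.045,-.145,.014],[-.045,.145,.014],[.045,.145,.014],[0,.09,.145],[.045,-.03,.014],[-.045,.09,.014]],[w(45,72),w(621,72),w(603,232),w(640,290),w(268,232),w(518,75)],[.567,.388,.43]);print('rail',f,np.degrees(f[2]),rs.round(1))
print(np.degrees(np.arctan2(s['ee_rot'][1,2],s['ee_rot'][0,2])))
E
```

```text
rail [0.56703529 0.38833031 0.42905318] 24.582936586040592 [[-1.8 -0.3]
 [ 3.2 -0.4]
 [ 1.1  1.5]
 [-2.  -0.5]
 [-0.3  1.6]
 [ 0.5 -1.2]]
24.60150865786971
```

>>> {"api": "move_arm", "payload": {"increments": [0,0,0,0,0,0.03,0,0,0,0,0.02,0,0.039,0,0,0,0,0.05,0,0.039,0,0,0,0,0.085,0,0.039,0,0,0,0,0.11,0,0.039,0,0,0,0,0.125,0,0.039,0,0,0,0,0.13,0,0.039,0,0,0,0,0.13,0,0.039,0,0,0,0,0.13,0,0.039,0]}}

```text
time_s: 13.75
tcp_pos: [0.5453, 0.2659, 0.2047]
ee_rot: [[0.002, -0.413, 0.911], [0.002, 0.911, 0.413], [-1.0, 0.001, 0.003]]
wrist_force: [-0.1, 0.7, -1.0]
gripper_width: 0.16
```

```bash
python3 - <<'E'
from h import *
s=r.sense();print(s['tcp_pos'],s['gripper_width'],s['wrist_force']);print(s['ee_rot'].round(3))
c,sn=np.cos(.429),np.sin(.429);d=s['tcp_pos']-[.567,.3883,0];print('rail frame',c*d[0]+sn*d[1],-sn*d[0]+c*d[1])
im=r.capture('wrist'); crop(im,200,100,220,200,3.6,'w8.png')
im=r.capture('scene'); crop(im,280,140,130,130,5,'s8.png')
E
```

```text
[0.54534375 0.26589339 0.20469445] 0.1602067681652714 [-0.12447432  0.72201394 -0.95026376]
[[ 0.002 -0.413  0.911]
 [ 0.002  0.911  0.413]
 [-1.     0.001  0.003]]
rail frame -0.0706102621869573 -0.10230621666854511
```

View pics/w8.png

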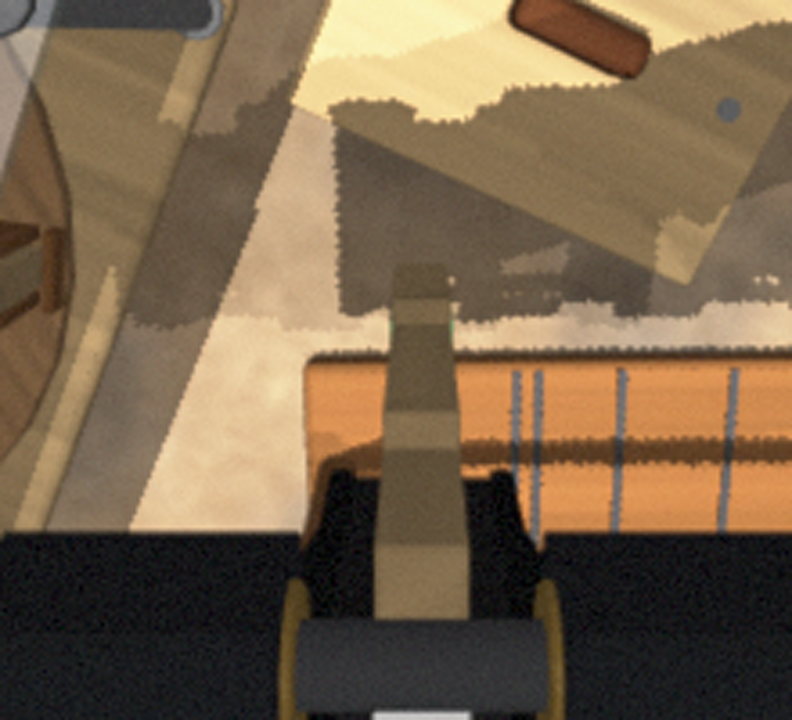

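View pics/s8.png

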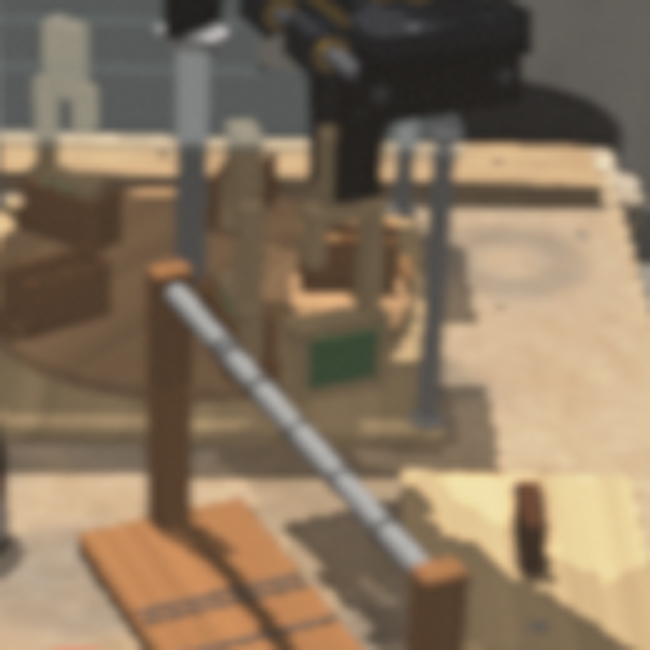

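>>> {"api": "move_arm", "payload": {"increments": [0,0,0,0,0.005,0,0,0,0,0,0,0.005,0.015,0,0,0,0,0,0.005,0.03,0,0,0,0,0,0.005,0.045,0,0,0,0,0,0.005,0.06,0,0,0,0,0,0.005,0.07,0,0,0,0,0,0.005,0.07,0,0,0,0,0,0.005,0.07,0]}}

```text
time_s: 14.52
tcp_pos: [0.6061, 0.3003, 0.2039]
ee_rot: [[0.0, -0.414, 0.91], [0.002, 0.91, 0.414], [-1.0, 0.002, 0.001]]
wrist_force: [-0.7, -0.5, -1.0]
gripper_width: 0.157
```

```bash
cat >> h.py <<'E'
def st():
    s=r.sense();c,sn=np.cos(.429),np.sin(.429);d=s['tcp_pos']-[.567,.3883,0]
    print('t',s['time_s'],'tcp',s['tcp_pos'].round(4),'rail',(c*d[0]+sn*d[1]).round(4),(-sn*d[0]+c*d[1]).round(4),'yaw',np.degrees(np.arctan2(s['ee_rot'][1,1],s['ee_rot'][0,1])).round(2),'xax',s['ee_rot'][:,0].round(3),'F',s['wrist_force'].round(1),'w',(s['gripper_width']*87).round(1)); return s
E
python3 - <<'E'
from h import *
st()
im=r.capture('scene'); crop(im,280,140,130,130,5,'s9.png')
E
```

```text
Traceback (most recent call last):
  File "h.py", line 36, in st
    print('t',s['time_s'],'tcp',s['tcp_pos'].round(4),'rail',(c*d[0]+sn*d[1]).round(4),(-sn*d[0]+c*d[1]).round(4),'yaw',np.degrees(np.arctan2(s['ee_rot'][1,1],s['ee_rot'][0,1])).round(2),'xax',s['ee_rot'][:,0].round(3),'F',s['wrist_force'].round(1),'w',(s['gripper_width']*87).round(1)); return s
                                                                                                                                                                                                                                                             ^^^^^^^^^^^^^^^^^^^^^^^^^^^^^
AttributeError: 'float' object has no attribute 'round'
```

```bash
sed -i "s/(s\['gripper_width'\]\*87).round(1)/round(s['gripper_width']*87,1)/" h.py
python3 - <<'E'
from h import *
st()
im=r.capture('scene'); crop(im,280,140,130,130,5,'s9.png')
E
```

```text
t 14.5167 tcp [0.6061 0.3003 0.2039] rail -0.001 -0.0964 yaw 114.47 xax [ 0.     0.002 -1.   ] F [-0.7 -0.5 -1. ] w 13.7
```

View pics/s9.png

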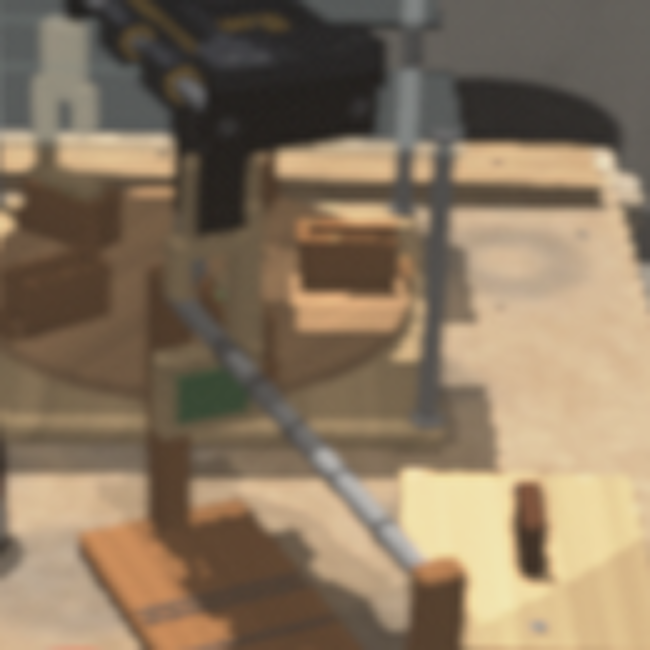

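>>> {"api": "move_arm", "payload": {"increments": [0,0,0,0.015,0,0.001,0,0,0,0,0.029,0,0.001,0,0,0,0,0.029,0,0.001,0,0,0,0,0.029,0.02,0.001,0,0,0,0,0.029,0.045,0.001,0,0,0,0,0.029,0.07,0.001,0,0,0,0,0.029,0.095,0.001,0,0,0,0,0.029,0.12,0.001,0,0,0,0,0.029,0.145,0.001,0,0,0,0,0.029,0.17,0.001,0,0,0,0,0.029,0.1865,0.001,0,0,0,0,0.029,0.1865,0.001,0]}}

```text
time_s: 15.57
tcp_pos: [0.528, 0.4731, 0.1755]
ee_rot: [[0.001, -0.418, 0.909], [0.003, 0.909, 0.418], [-1.0, 0.003, 0.002]]
wrist_force: [-0.2, -0.5, -1.9]
gripper_width: 0.157
```

```bash

python3 - <<'E'
from h import *
st()
im=r.capture('scene'); crop(im,280,180,130,130,5,'s10.png')
E
```

```text
t 15.5667 tcp [0.528  0.4731 0.1755] rail -0.0002 0.0933 yaw 114.68 xax [ 0.001  0.003 -1.   ] F [-0.2 -0.5 -1.9] w 13.7
```

View pics/s10.png

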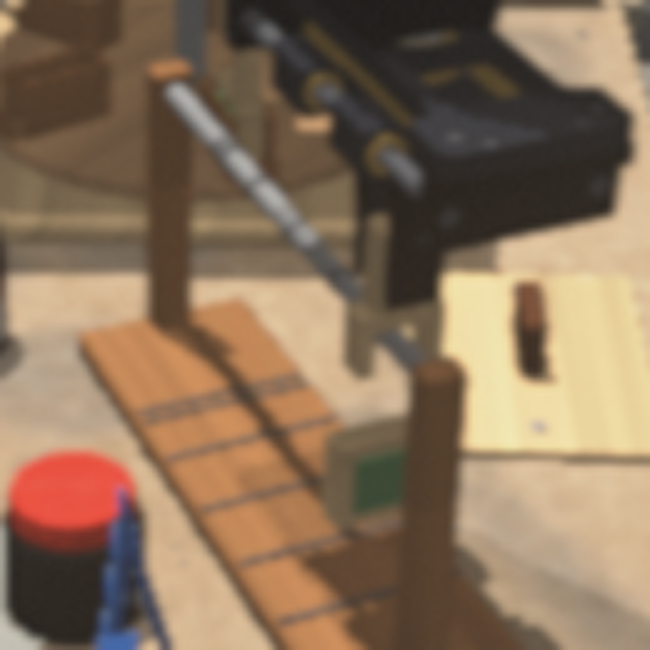

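>>> {"api": "move_arm", "payload": {"increments": [0,0,0,0.002,-0.003,0,0,0,0,0,0.002,-0.003,0,0,0,0,0,0.002,-0.003,0,0.028,0,0,0,0.002,-0.003,0,0.028,0,0,0,0.002,-0.003,0,0.028,0,0,0,0.002,-0.003,0,0.028,0,0,0,0.002,-0.003,0,0.028,0,0,0,-0.02,-0.003,0,0.028,0,0,0,-0.05,-0.003,0,0.028,0,0,0,-0.09,-0.003,0,0.028,0,0,0,-0.13,-0.003,0,0.028,0,0,0,-0.13,-0.003,0,0.036]}}

```text
time_s: 16.62
tcp_pos: [0.534, 0.4687, 0.3161]
ee_rot: [[0.014, -0.415, 0.91], [0.014, 0.91, 0.415], [-1.0, 0.006, 0.018]]
wrist_force: [0.2, -0.2, 1.9]
gripper_width: 0.345
```

```bash

python3 - <<'E'
from h import *
s=st()
im=r.capture('wrist'); crop(im,200,100,240,200,3.3,'w11.png')
print(go([.60,.036,.30],144.2))
E
```

```text
t 16.6167 tcp [0.534  0.4687 0.3161] rail 0.0034 0.0869 yaw 114.5 xax [ 0.014  0.014 -1.   ] F [ 0.2 -0.2  1.9] w 30.0
(array([-29.72,   0.79,  -0.16]), array([ 0.0077, -0.4214, -0.118 ]))
```

View pics/w11.png

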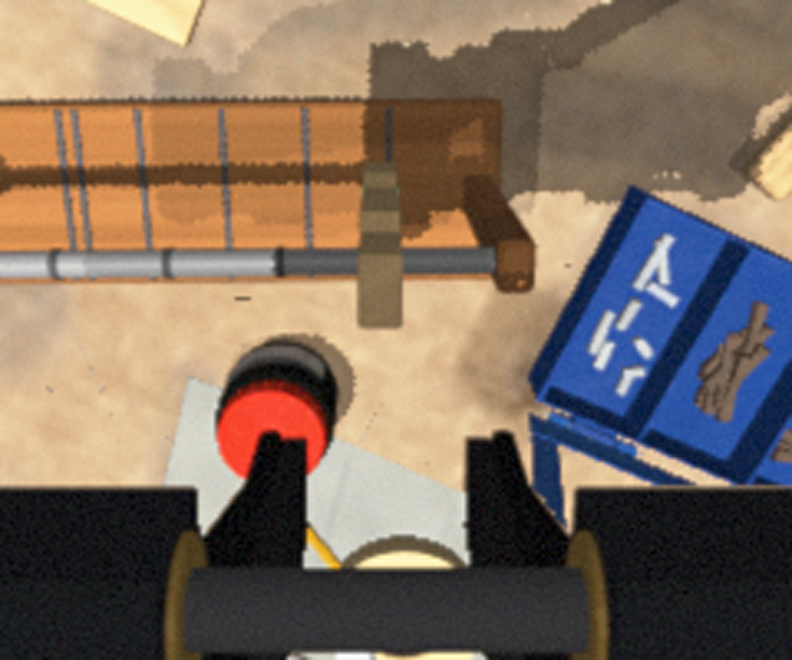

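```bash

python3 - <<'E'
from h import *
s=st()
print(go([.6235,.035,.29],144.3))
E
```

```text
t 16.6667 tcp [0.5327 0.4683 0.3118] rail 0.0021 0.087 yaw 114.48 xax [ 0.009  0.011 -1.   ] F [0.5 0.6 0.2] w 32.6
(array([-29.82,   0.79,  -0.16]), array([ 0.0179, -0.4321, -0.0972]))
```

>>> {"api": "move_arm", "payload": {"increments": [-5,0,0,0,-0.04,-0.009,0.036,-10,0,0,0,-0.08,-0.018,0.036,-15,0,0,0,-0.12,-0.027,0.036,-20,0,0,0,-0.16,-0.036,0.036,-25,0,0,0,-0.2,-0.045,0.036,-30,0,0,0,-0.24,-0.054,0.036,-30,0,0,0,-0.28,-0.063,0.036,-30,0,0,0,-0.32,-0.072,0.036,-30,0,0,0,-0.36,-0.08,0.036,-30,0,0,0,-0.4,-0.087,0.036,-30,0,0,0.01,-0.435,-0.095,0.036,-30,0,0,0.01,-0.435,-0.095,0.036]}}

```text
time_s: 17.67
tcp_pos: [0.6242, 0.0262, 0.2913]
ee_rot: [[-0.005, -0.81, 0.587], [0.0, 0.587, 0.81], [-1.0, 0.004, -0.002]]
wrist_force: [0.1, 0.4, -1.3]
gripper_width: 0.417
```

```bash

python3 - <<'E'
from h import *
s=st()
print(go([.6235,.035,.203],144.3))
im=r.capture('wrist');  crop(im,120,50,400,250,2,'w12.png')
E
```

```text
t 17.6667 tcp [0.6242 0.0262 0.2913] rail -0.0986 -0.3531 yaw 144.08 xax [-0.005  0.    -1.   ] F [ 0.1  0.4 -1.3] w 36.3
(array([-0.22, -0.14, -0.23]), array([0.0883, 0.0054, 0.0069]))
```

View pics/w12.png

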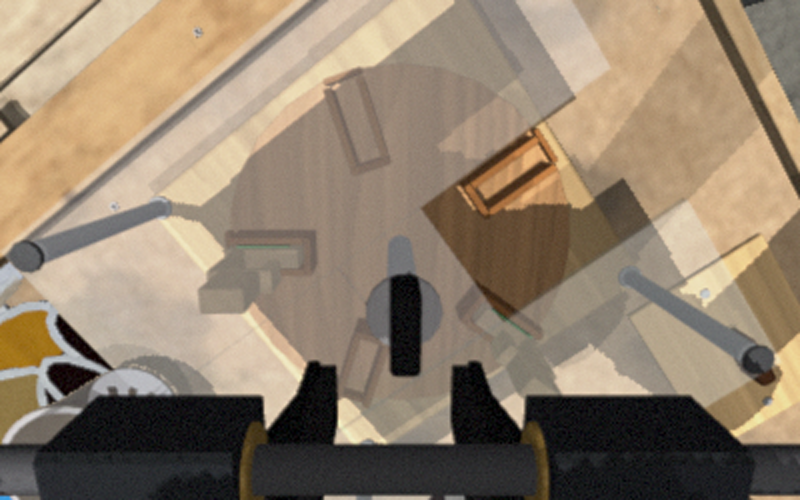

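```bash

python3 - <<'E'
from h import *
s=st(); C=cam('wrist',s)
for P in([.6225,.034],[.6265,.034]):
  d=np.array([-s['ee_rot'][0,2],-s['ee_rot'][1,2]])
  q=[list(np.array(P)+d*k)+[z] for k in(.02,-.02) for z in(.183,.217)]
  print(((proj(C,q)-[120,50])*2).round(0).tolist())
im=r.capture('wrist'); crop(im,290,170,70,80,8,'w12c.png')
E
```

```text
t 17.7167 tcp [0.6242 0.0285 0.2918] rail -0.0977 -0.351 yaw 144.17 xax [-0.004  0.001 -1.   ] F [ 1.6 -0.2 -0. ] w 35.9
[[399.0, 267.0], [400.0, 287.0], [399.0, 345.0], [400.0, 374.0]]
[[393.0, 272.0], [393.0, 293.0], [393.0, 349.0], [393.0, 379.0]]
```

View pics/w12c.png

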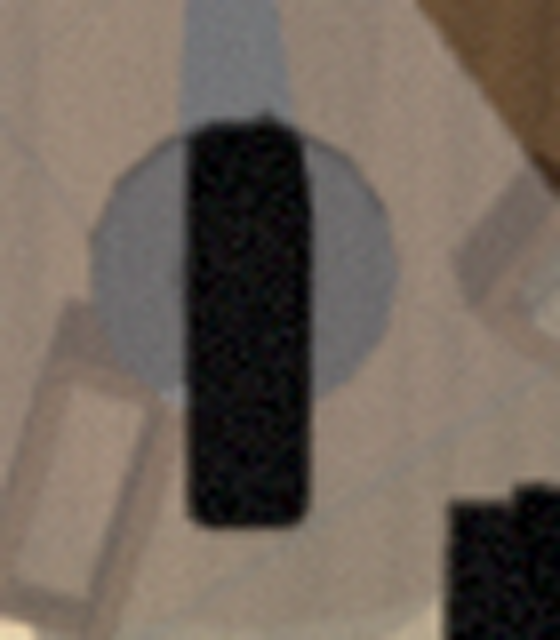

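>>> {"api": "move_arm", "payload": {"increments": [0,0,0,0.02,0,0,0.036,0,0,0,0.03,0,0,0.036,0,0,0,0.03,0,0,0.036,0,0,0,0.03,0,0,0.036]}}

```text
time_s: 18.1
tcp_pos: [0.6244, 0.0328, 0.2635]
ee_rot: [[-0.002, -0.815, 0.58], [0.001, 0.58, 0.815], [-1.0, 0.002, -0.0]]
wrist_force: [-0.2, -0.1, 1.0]
gripper_width: 0.41
```

```bash

python3 - <<'E'
from h import *
s=st()
print(go([.622,.0345,.203],144.3))
E
```

```text
t 18.1 tcp [0.6244 0.0328 0.2635] rail -0.0956 -0.3471 yaw 144.57 xax [-0.002  0.001 -1.   ] F [-0.2 -0.1  1. ] w 35.7
(array([ 0.27, -0.  , -0.11]), array([ 0.0605,  0.0028, -0.0001]))
```

>>> {"api": "move_arm", "payload": {"increments": [0,0,0,0.02,0.0028,0,0.036,0,0,0,0.04,0.0028,0,0.036,0,0,0,0.055,0.0028,0,0.036,0,0,0,0.06,0.0028,0,0.036,0,0,0,0.06,0.0028,0,0.036,0,0,0,0.06,0.0028,0,0,0,0,0,0.06,0.0028,0,0,0,0,0,0.06,0.0028,0,0,0,0,0,0.06,0.0028,0,0,0,0,0,0.06,0.0028,0,0,0,0,0,0.06,0.0028,0,0]}}

```text
time_s: 19.02
tcp_pos: [0.6234, 0.0335, 0.2051]
ee_rot: [[0.003, -0.814, 0.581], [0.002, 0.581, 0.814], [-1.0, -0.001, 0.003]]
wrist_force: [1.4, -0.7, 1.8]
gripper_width: 0.162
```

```bash

python3 - <<'E'
from h import *
s=st()
print(s['moment'])
E
```

```text
t 19.0167 tcp [0.6234 0.0335 0.2051] rail -0.0963 -0.3461 yaw 144.47 xax [ 0.003  0.002 -1.   ] F [ 1.4 -0.7  1.8] w 14.1
[-0.17826032 -0.49302232 -0.03186677]
```

>>> {"api": "move_arm", "payload": {"increments": [-6.5,0,0,0,0,0,0,-13,0,0,0,0,0,0,-19.5,0,0,0,0,0,0,-26,0,0,0,0,0,0,-32.5,0,0,0,0,0,0,-39,0,0,0,0,0,0,-45.5,0,0,0,0,0,0,-52,0,0,0,0,0,0,-58.5,0,0,0,0,0,0,-65,0,0,0,0,0,0,-72,0,0,0,0,0,0,-72,0,0,0,0,0,0]}}

```text
time_s: 20.02
tcp_pos: [0.6247, 0.0335, 0.2052]
ee_rot: [[0.005, -0.801, -0.598], [0.002, -0.598, 0.801], [-1.0, -0.005, -0.002]]
wrist_force: [5.3, -1.6, -0.1]
gripper_width: 0.158
```

```bash

python3 - <<'E'
from h import *
s=st()
print(s['moment'],s['joints'].round(1))
E
```

```text
t 20.0167 tcp [0.6247 0.0335 0.2052] rail -0.0952 -0.3467 yaw -143.24 xax [ 0.005  0.002 -1.   ] F [ 5.3 -1.6 -0.1] w 13.7
[-0.47598582 -1.21667548 -0.12348684] [ 17.9  23.   -1.9   0.  -64.9  18.9]
```

>>> {"api": "move_arm", "payload": {"increments": [0,0,0,0,0,0,0.036,0,0,0,0,0,0,0.036,0,0,0,0,0,0,0.036,0,0,0,-0.02,0,0,0.036,0,0,0,-0.05,0,0,0.036,7,0,0,-0.08,0.01,0.008,0.036,14,0,0,-0.08,0.03,0.02,0.036,21,0,0,-0.08,0.05,0.04,0.036,28,0,0,-0.08,0.0763,0.0582,0.036,35,0,0,-0.08,0.0763,0.0582,0.036,42,0,0,-0.08,0.0763,0.0582,0.036,49,0,0,-0.08,0.0763,0.0582,0.036]}}

```text
time_s: 21.02
tcp_pos: [0.5255, 0.035, 0.2845]
ee_rot: [[0.0, -0.975, 0.222], [0.002, 0.222, 0.975], [-1.0, 0.0, 0.002]]
wrist_force: [-0.0, -0.1, 0.4]
gripper_width: 0.412
```

>>> {"api": "move_arm", "payload": {"increments": [7,0,0,0,0,0,0.036,14,0,0,0,0,0,0.036,21,0,0,0,0,0,0.036,28,0,0,0,0,0,0.036,35,0,0,0,0,0,0.036,42,0,0,0,0,0,0.036,49,0,0,0,0,0,0.036,56,0,0,0,0,0,0.036,63,0,0,0,0,0,0.036,70,0,0,0,0,0,0.036,77.5,0,0,0,0,0,0.036,77.5,0,0,0,0,0,0.036]}}

```text
time_s: 22.02
tcp_pos: [0.5261, 0.035, 0.284]
ee_rot: [[-0.001, 0.003, 1.0], [0.002, 1.0, -0.003], [-1.0, 0.002, -0.001]]
wrist_force: [0.4, 0.6, 0.9]
gripper_width: 0.413
```

```bash

python3 - <<'E'
from h import *
s=st()
im=r.capture('wrist');  crop(im,270,120,110,100,7,'w13c.png')
print(go([.5285,.0345,.143],90))
E
```

```text
t 22.0167 tcp [0.5261 0.035  0.284 ] rail -0.1841 -0.3043 yaw 89.84 xax [-0.001  0.002 -1.   ] F [0.4 0.6 0.9] w 35.9
(array([ 0.08, -0.03, -0.11]), array([ 0.141 , -0.0008,  0.0024]))
```

View pics/w13c.png

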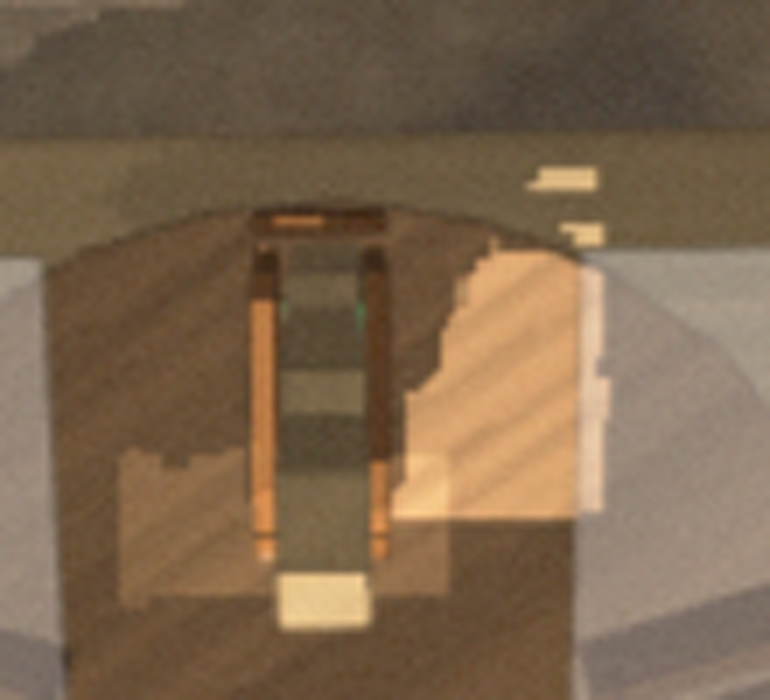

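>>> {"api": "move_arm", "payload": {"increments": [0,0,0,0.03,0,0.0015,0.036,0,0,0,0.06,0,0.0015,0.036,0,0,0,0.085,0,0.0015,0.036,0,0,0,0.11,0,0.0015,0.036,0,0,0,0.13,0,0.0015,0.036,0,0,0,0.141,0,0.0015,0.036,0,0,0,0.141,0,0.0015,0.036,0,0,0,0.141,0,0.0015,0,0,0,0,0.141,0,0.0015,0,0,0,0,0.141,0,0.0015,0,0,0,0,0.141,0,0.0015,0,0,0,0,0.141,0,0.0015,0]}}

```text
time_s: 23.07
tcp_pos: [0.5286, 0.0353, 0.1442]
ee_rot: [[0.002, -0.0, 1.0], [0.002, 1.0, 0.0], [-1.0, 0.002, 0.002]]
wrist_force: [0.0, -0.4, 2.0]
gripper_width: 0.159
```

```bash

python3 - <<'E'
from h import *
s=st()
E
```

```text
t 23.0667 tcp [0.5286 0.0353 0.1442] rail -0.1817 -0.305 yaw 90.0 xax [ 0.002  0.002 -1.   ] F [ 0.  -0.4  2. ] w 13.8
```

>>> {"api": "move_arm", "payload": {"increments": [0,0,0,-0.015,0,0,0,0,0,0,-0.035,0,0,0,0,0,0,-0.065,0,0,0,0,0,0,-0.1,0,0,0,0,0,0,-0.14,0,0,0,0,0,0,-0.17,0,0,0,-4,0,0,-0.17,0.035,-0.004,0,-8,0,0,-0.17,0.075,-0.008,0,-13,0,0,-0.17,0.115,-0.008,0,-18,0,0,-0.17,0.155,-0.004,0,-23,0,0,-0.17,0.195,0.006,0,-24.5,0,0,-0.17,0.235,0.015,0]}}

```text
time_s: 24.07
tcp_pos: [0.5428, 0.2717, 0.3143]
ee_rot: [[0.001, -0.418, 0.908], [0.003, 0.908, 0.418], [-1.0, 0.002, 0.002]]
wrist_force: [1.3, 0.1, -0.5]
gripper_width: 0.159
```

>>> {"api": "move_arm", "payload": {"increments": [0,0,0,0,0,0,0,0,0,0,0.03,0,0,0,0,0,0,0.06,0,0,0,0,0,0,0.09,0,0,0,0,0,0,0.105,0,0,0,0,0,0,0.11,0,0,0,0,0,0,0.11,0,0,0,0,0,0,0.11,0,0,0]}}

```text
time_s: 24.73
tcp_pos: [0.5439, 0.2704, 0.2048]
ee_rot: [[0.002, -0.415, 0.91], [0.003, 0.91, 0.415], [-1.0, 0.002, 0.003]]
wrist_force: [-0.2, 1.2, -0.2]
gripper_width: 0.159
```

```bash

python3 - <<'E'
from h import *
s=st()
im=r.capture('wrist'); crop(im,200,100,220,200,3.6,'w14.png')
im=r.capture('scene'); crop(im,280,140,130,130,5,'s14.png')
E
```

```text
t 24.7333 tcp [0.5439 0.2704 0.2048] rail -0.07 -0.0976 yaw 114.49 xax [ 0.002  0.003 -1.   ] F [-0.2  1.2 -0.2] w 13.8
```

View pics/s14.png

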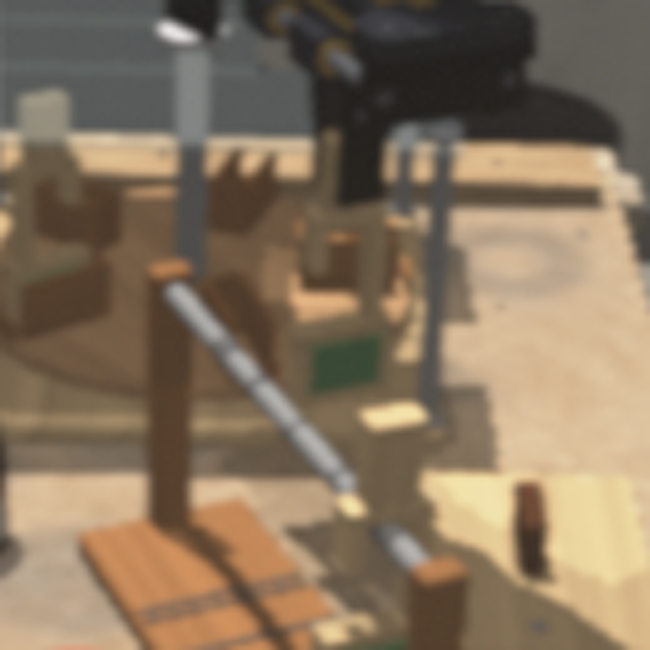

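>>> {"api": "move_arm", "payload": {"increments": [0,0,0,0,0.001,0.015,0,0,0,0,0,0.001,0.03,0,0,0,0,0,0.001,0.045,0,0,0,0,0,0.001,0.06,0,0,0,0,0,0.001,0.07,0,0,0,0,0,0.001,0.07,0,0,0,0,0,0.001,0.07,0]}}

```text
time_s: 25.42
tcp_pos: [0.6068, 0.3002, 0.2044]
ee_rot: [[0.001, -0.414, 0.91], [0.003, 0.91, 0.414], [-1.0, 0.002, 0.002]]
wrist_force: [-0.3, -0.7, -0.8]
gripper_width: 0.163
```

```bash

python3 - <<'E'
from h import *
s=st()
im=r.capture('scene'); crop(im,280,140,130,130,5,'s15.png')
E
```

```text
t 25.4167 tcp [0.6068 0.3002 0.2044] rail -0.0005 -0.0967 yaw 114.45 xax [ 0.001  0.003 -1.   ] F [-0.3 -0.7 -0.8] w 14.2
```

View pics/s15.png

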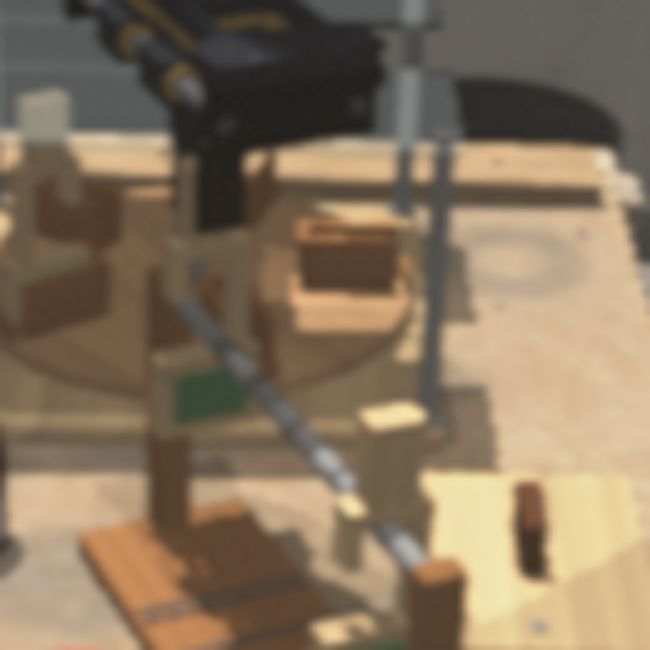

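>>> {"api": "move_arm", "payload": {"increments": [0,0,0,0.015,0,0,0,0,0,0,0.029,0,0,0,0,0,0,0.029,0,0,0,0,0,0,0.029,0.02,0,0,0,0,0,0.029,0.045,0,0,0,0,0,0.029,0.07,0,0,0,0,0,0.029,0.095,0,0,0,0,0,0.029,0.12,0,0,0,0,0,0.029,0.137,0,0,0,0,0,0.029,0.145,0,0,0,0,0,0.029,0.145,0,0,0,0,0,0.029,0.145,0,0]}}

```text
time_s: 26.47
tcp_pos: [0.5464, 0.4317, 0.1751]
ee_rot: [[0.0, -0.414, 0.91], [0.002, 0.91, 0.414], [-1.0, 0.001, 0.001]]
wrist_force: [0.2, -0.6, -0.8]
gripper_width: 0.159
```

```bash

python3 - <<'E'
from h import *
s=st()
im=r.capture('wrist'); crop(im,220,100,220,200,3.6,'w16.png')
im=r.capture('scene'); crop(im,280,180,130,130,5,'s16.png')
E
```

```text
t 26.4667 tcp [0.5464 0.4317 0.1751] rail -0.0007 0.048 yaw 114.49 xax [ 0.     0.002 -1.   ] F [ 0.2 -0.6 -0.8] w 13.8
```

View pics/w16.png

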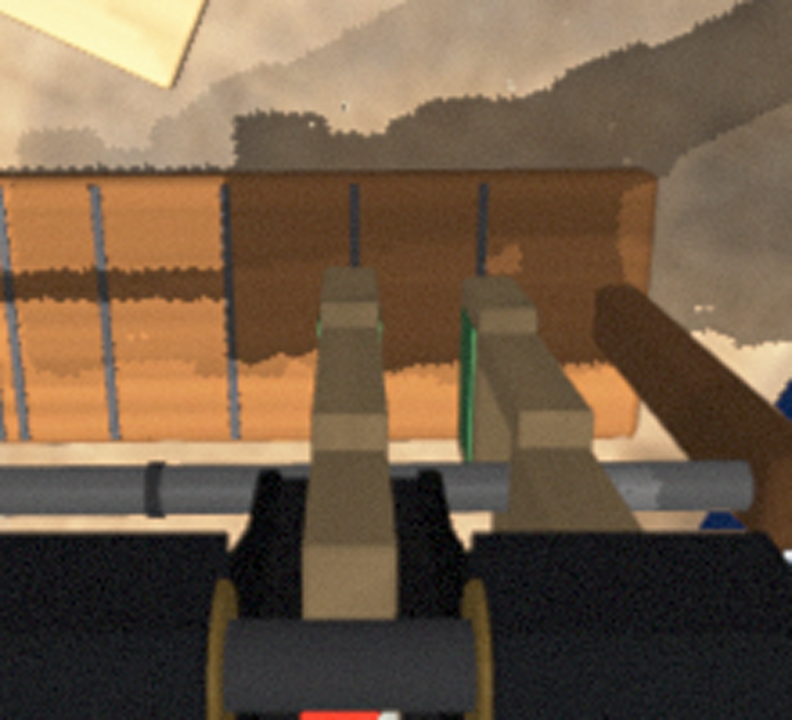

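View pics/s16.png

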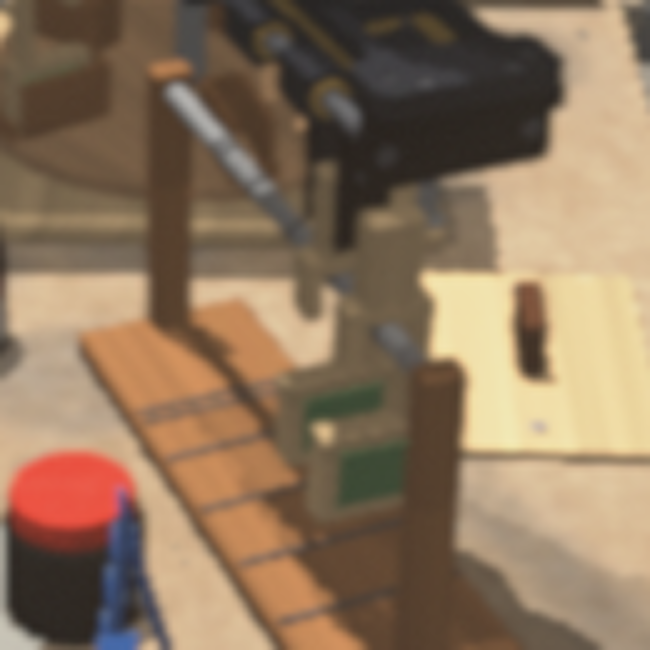

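>>> {"api": "move_arm", "payload": {"increments": [0,0,0,0.001,0.001,0,0,0,0,0,0.001,0.001,0,0.024,0,0,0,0.001,0.001,0,0.024,0,0,0,0.001,0.001,0,0.024,0,0,0,0.001,0.001,0,0.024,0,0,0,0.001,0.001,0,0.024,0,0,0,-0.02,0.001,0,0.024,0,0,0,-0.05,0.001,0,0.024,0,0,0,-0.09,0.001,0,0.024,0,0,0,-0.13,0.001,0,0.036,0,0,0,-0.13,0.001,0,0.036,0,0,0,-0.13,0.001,0,0.036]}}

```text
time_s: 27.57
tcp_pos: [0.5468, 0.4335, 0.309]
ee_rot: [[0.005, -0.414, 0.91], [0.008, 0.91, 0.414], [-1.0, 0.005, 0.008]]
wrist_force: [-0.9, 0.0, -0.6]
gripper_width: 0.382
```

```bash

python3 - <<'E'
from h import *
s=st()
im=r.capture('wrist'); crop(im,200,100,240,200,3.3,'w17.png')
print(go([.622,.0345,.29],216.6),s['joints'].round(1))
E
```

```text
t 27.5667 tcp [0.5468 0.4335 0.309 ] rail 0.0005 0.0495 yaw 114.47 xax [ 0.005  0.008 -1.   ] F [-0.9  0.  -0.6] w 33.2
(array([-1.0213e+02,  2.8000e-01,  1.0000e-02]), array([ 0.0144, -0.3942, -0.0958])) [  51.6   27.2   19.7   -0.   -81.9 -117.2]
```

View pics/w17.png

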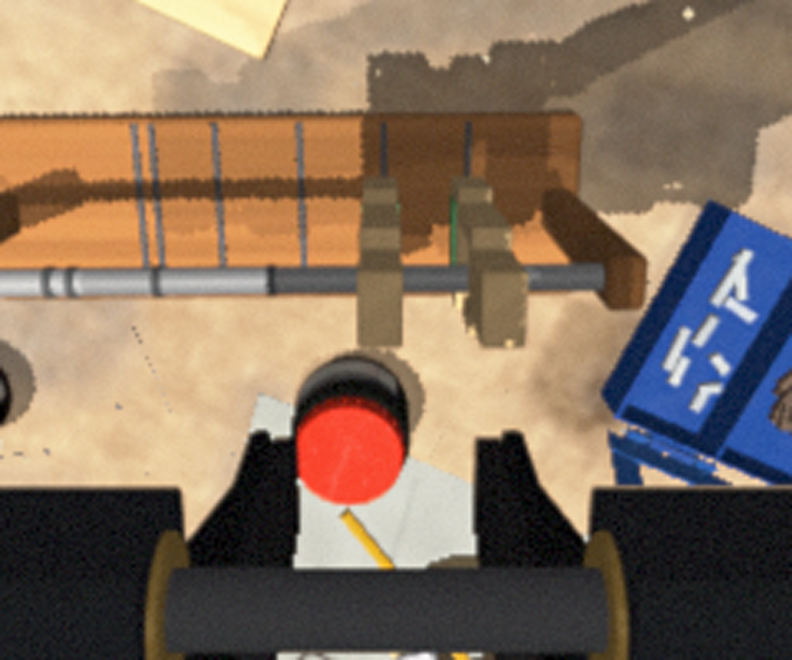

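>>> {"api": "move_arm", "payload": {"increments": [7,0,0,0,-0.04,-0.01,0.036,14,0,0,0,-0.08,-0.02,0.036,21,0,0,0,-0.12,-0.029,0.036,28,0,0,0,-0.16,-0.039,0.036,35,0,0,0,-0.2,-0.049,0.036,42,0,0,0,-0.24,-0.058,0.036,49,0,0,0,-0.28,-0.068,0.036,56,0,0,0,-0.32,-0.078,0.036,63,0,0,0,-0.36,-0.088,0.036,70,0,0,0.01,-0.394,-0.096,0.036,77.8,0,0,0.012,-0.394,-0.096,0.036,77.8,0,0,0.012,-0.394,-0.096,0.036]}}

```text
time_s: 28.62
tcp_pos: [0.6208, 0.032, 0.2889]
ee_rot: [[-0.006, 0.806, 0.592], [0.001, 0.592, -0.806], [-1.0, -0.004, -0.004]]
wrist_force: [-0.3, 0.7, 0.4]
gripper_width: 0.414
```

>>> {"api": "move_arm", "payload": {"increments": [0,0,0,0.01,0,0,0.036,0,0,0,0.02,0,0,0.036,0,0,0,0.02,0,0,0.036]}}

```text
time_s: 28.87
tcp_pos: [0.6202, 0.0355, 0.2686]
ee_rot: [[-0.006, 0.8, 0.6], [0.001, 0.6, -0.8], [-1.0, -0.004, -0.005]]
wrist_force: [-0.7, 0.6, -0.3]
gripper_width: 0.418
```

```bash

python3 - <<'E'
from h import *
s=st()
im=r.capture('wrist'); crop(im,120,50,400,250,2,'w18.png')
print(go([.622,.0345,.204],36.7),s['joints'].round(1))
E
```

```text
t 28.8667 tcp [0.6202 0.0355 0.2686] rail -0.0983 -0.343 yaw 36.85 xax [-0.006  0.001 -1.   ] F [-0.7  0.6 -0.3] w 36.4
(array([ 0.14, -0.19,  0.15]), array([0.0659, 0.0006, 0.0017])) [  18.1   20.6    3.8   -0.2  -73.5 -161.2]
```

View pics/w18.png

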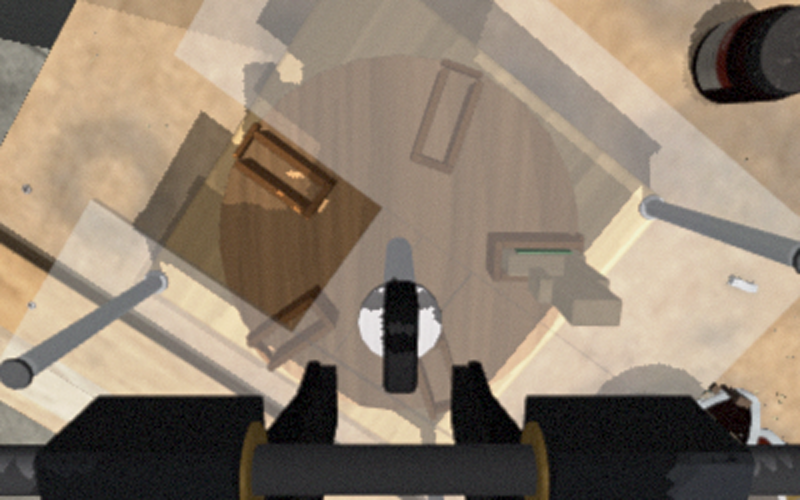

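>>> {"api": "move_arm", "payload": {"increments": [0,0,0,0.02,0.001,0.002,0.036,0,0,0,0.04,0.001,0.002,0.036,0,0,0,0.055,0.001,0.002,0.036,0,0,0,0.064,0.001,0.002,0.036,0,0,0,0.064,0.001,0.002,0.036,0,0,0,0.064,0.001,0.002,0,0,0,0,0.064,0.001,0.002,0,0,0,0,0.064,0.001,0.002,0,0,0,0,0.064,0.001,0.002,0,0,0,0,0.064,0.001,0.002,0,0,0,0,0.064,0.001,0.002,0]}}

```text
time_s: 29.83
tcp_pos: [0.6245, 0.0338, 0.2092]
ee_rot: [[0.002, 0.802, 0.597], [0.003, 0.597, -0.802], [-1.0, 0.003, -0.001]]
wrist_force: [0.5, 1.0, 2.0]
gripper_width: 0.158
```

```bash

python3 - <<'E'
from h import *
s=st();print(s['moment'])
E
```

```text
t 29.8333 tcp [0.6245 0.0338 0.2092] rail -0.0952 -0.3463 yaw 36.67 xax [ 0.002  0.003 -1.   ] F [0.5 1.  2. ] w 13.8
[ 0.3271495  -0.21569813 -0.099076  ]
```

>>> {"api": "move_arm", "payload": {"increments": [-6,0,0,0,0,0,0,-12,0,0,0,0,0,0,-18,0,0,0,0,0,0,-24,0,0,0,0,0,0,-30,0,0,0,0,0,0,-36,0,0,0,0,0,0,-42,0,0,0,0,0,0,-48,0,0,0,0,0,0,-54,0,0,0,0,0,0,-60,0,0,0,0,0,0,-66,0,0,0,0,0,0,-72,0,0,0,0,0,0]}}

```text
time_s: 30.83
tcp_pos: [0.6247, 0.0345, 0.2092]
ee_rot: [[0.003, -0.325, 0.946], [0.004, 0.946, 0.325], [-1.0, 0.002, 0.004]]
wrist_force: [-0.2, 3.7, 2.8]
gripper_width: 0.155
```

>>> {"api": "move_arm", "payload": {"increments": [-6,0,0,0,0,0,0,-12,0,0,0,0,0,0,-18,0,0,0,0,0,0,-24,0,0,0,0,0,0,-30,0,0,0,0,0,0,-36,0,0,0,0,0,0,-42,0,0,0,0,0,0,-48,0,0,0,0,0,0,-54,0,0,0,0,0,0,-60,0,0,0,0,0,0,-66,0,0,0,0,0,0,-72,0,0,0,0,0,0]}}

```text
time_s: 31.83
tcp_pos: [0.624, 0.035, 0.2092]
ee_rot: [[0.002, -1.0, -0.017], [0.004, -0.017, 1.0], [-1.0, -0.002, 0.004]]
wrist_force: [-1.5, 4.1, 3.5]
gripper_width: 0.158
```

>>> {"api": "move_arm", "payload": {"increments": [0,0,0,0,0,0,0,0,0,0,0,0,0,0]}}

```text
time_s: 32.0
tcp_pos: [0.624, 0.035, 0.2092]
ee_rot: [[0.002, -1.0, -0.013], [0.004, -0.013, 1.0], [-1.0, -0.002, 0.004]]
wrist_force: [-0.8, 4.9, 4.3]
gripper_width: 0.156
```

```bash

python3 - <<'E'
from h import *
s=st();print(s['moment'],s['joints'].round(1))
E
```

```text
t 32.0 tcp [0.624  0.035  0.2092] rail -0.0951 -0.345 yaw -179.27 xax [ 0.002  0.004 -1.   ] F [-0.8  4.9  4.3] w 13.6
[ 1.46509748  0.46244801 -0.02813007] [ 17.9  22.8  -1.4  -0.2 -65.6 -17.1]
```

>>> {"api": "move_arm", "payload": {"increments": [0,0,0,0,0,0,0.036,0,0,0,0,0,0,0.036,0,0,0,0,0,0,0.036,0,0,0,-0.025,0,0,0.036,0,0,0,-0.055,0,0,0.036,7,0,0,-0.075,0.02,0,0.036,14,0,0,-0.075,0.05,0,0.036,21,0,0,-0.075,0.08,0,0.036,28,0,0,-0.075,0.0965,0,0.036,35,0,0,-0.075,0.0965,0,0.036,42,0,0,-0.075,0.0965,0,0.036,49,0,0,-0.075,0.0965,0,0.036]}}

```text
time_s: 33.0
tcp_pos: [0.5268, 0.0318, 0.2834]
ee_rot: [[0.0, -0.66, 0.751], [0.002, 0.751, 0.66], [-1.0, 0.001, 0.001]]
wrist_force: [0.2, -0.9, 0.2]
gripper_width: 0.41
```

>>> {"api": "move_arm", "payload": {"increments": [7,0,0,0,0,0,0.036,14,0,0,0,0,0,0.036,21,0,0,0,0,0,0.036,28,0,0,0,0,0,0.036,35,0,0,0,0,0,0.036,41.7,0,0,0,0,0,0.036,41.7,0,0,0,0,0,0.036,41.7,0,0,0,0,0,0.036]}}

```text
time_s: 33.67
tcp_pos: [0.5273, 0.0319, 0.283]
ee_rot: [[-0.0, -0.002, 1.0], [0.002, 1.0, 0.002], [-1.0, 0.002, -0.0]]
wrist_force: [-0.2, -0.3, 0.0]
gripper_width: 0.414
```

```bash

python3 - <<'E'
from h import *
s=st()
im=r.capture('wrist');  crop(im,270,120,110,100,7,'w19c.png')
print(go([.528,.0345,.143],90))
E
```

```text
t 33.6667 tcp [0.5273 0.0319 0.283 ] rail -0.1844 -0.3075 yaw 90.12 xax [-0.     0.002 -1.   ] F [-0.2 -0.3  0. ] w 36.0
(array([ 0.11, -0.01, -0.09]), array([0.14  , 0.0023, 0.0008]))
```

View pics/w19c.png

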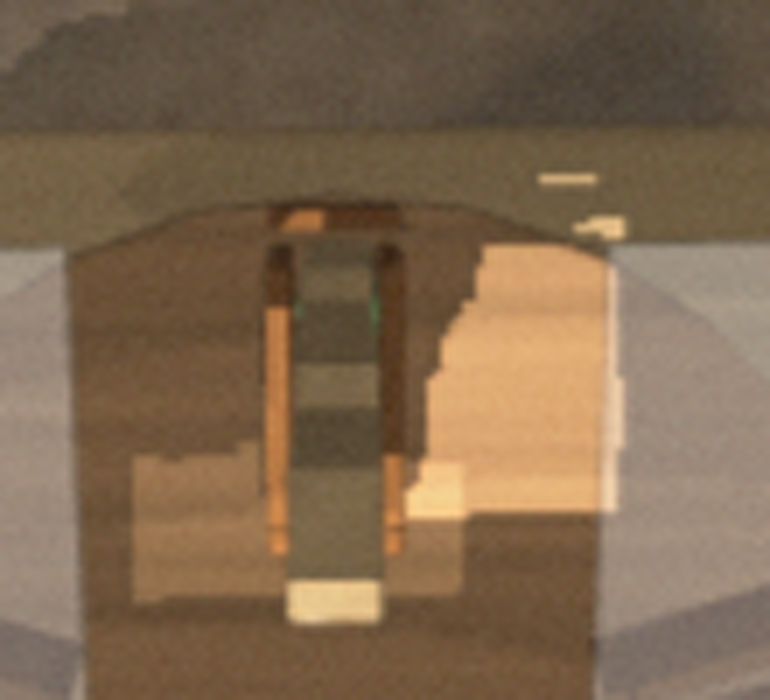

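Tab centre at column ≈335 of the crop (317.9 px): y ≈ 0.033–0.034; well aligned.

>>> {"api": "move_arm", "payload": {"increments": [0,0,0,0.03,0.0018,0.001,0.036,0,0,0,0.06,0.0018,0.001,0.036,0,0,0,0.085,0.0018,0.001,0.036,0,0,0,0.11,0.0018,0.001,0.036,0,0,0,0.13,0.0018,0.001,0.036,0,0,0,0.14,0.0018,0.001,0.036,0,0,0,0.14,0.0018,0.001,0.036,0,0,0,0.14,0.0018,0.001,0,0,0,0,0.14,0.0018,0.001,0,0,0,0,0.14,0.0018,0.001,0,0,0,0,0.14,0.0018,0.001,0,0,0,0,0.14,0.0018,0.001,0]}}

```text
time_s: 34.72
tcp_pos: [0.529, 0.0344, 0.1443]
ee_rot: [[0.002, 0.0, 1.0], [0.002, 1.0, -0.0], [-1.0, 0.002, 0.002]]
wrist_force: [-0.1, -0.1, 1.8]
gripper_width: 0.154
```

```bash

python3 - <<'E'
from h import *
s=st()
E
```

```text
t 34.7167 tcp [0.529  0.0344 0.1443] rail -0.1818 -0.306 yaw 89.99 xax [ 0.002  0.002 -1.   ] F [-0.1 -0.1  1.8] w 13.4
```

>>> {"api": "move_arm", "payload": {"increments": [0,0,0,-0.015,0,0,0,0,0,0,-0.035,0,0,0,0,0,0,-0.065,0,0,0,0,0,0,-0.1,0,0,0,0,0,0,-0.14,0,0,0,0,0,0,-0.17,0,0,0,-4,0,0,-0.17,0.035,-0.004,0,-8,0,0,-0.17,0.075,-0.008,0,-13,0,0,-0.17,0.115,-0.008,0,-18,0,0,-0.17,0.155,-0.004,0,-23,0,0,-0.17,0.195,0.006,0,-24.5,0,0,-0.17,0.236,0.015,0]}}

```text
time_s: 35.72
tcp_pos: [0.543, 0.2714, 0.3144]
ee_rot: [[0.001, -0.418, 0.909], [0.003, 0.909, 0.418], [-1.0, 0.002, 0.002]]
wrist_force: [0.8, 0.0, -1.0]
gripper_width: 0.161
```

>>> {"api": "move_arm", "payload": {"increments": [0,0,0,0,0,0,0,0,0,0,0.03,0,0,0,0,0,0,0.06,0,0,0,0,0,0,0.09,0,0,0,0,0,0,0.105,0,0,0,0,0,0,0.11,0,0,0,0,0,0,0.11,0,0,0,0,0,0,0.11,0,0,0]}}

```text
time_s: 36.38
tcp_pos: [0.5441, 0.2702, 0.2048]
ee_rot: [[0.002, -0.414, 0.91], [0.003, 0.91, 0.414], [-1.0, 0.002, 0.003]]
wrist_force: [-0.1, -0.1, -0.7]
gripper_width: 0.154
```

```bash

python3 - <<'E'
from h import *
s=st()
im=r.capture('wrist'); crop(im,200,100,220,200,3.6,'w20.png')
E
```

```text
t 36.3833 tcp [0.5441 0.2702 0.2048] rail -0.0699 -0.0979 yaw 114.49 xax [ 0.002  0.003 -1.   ] F [-0.1 -0.1 -0.7] w 13.4
```

View pics/w20.png

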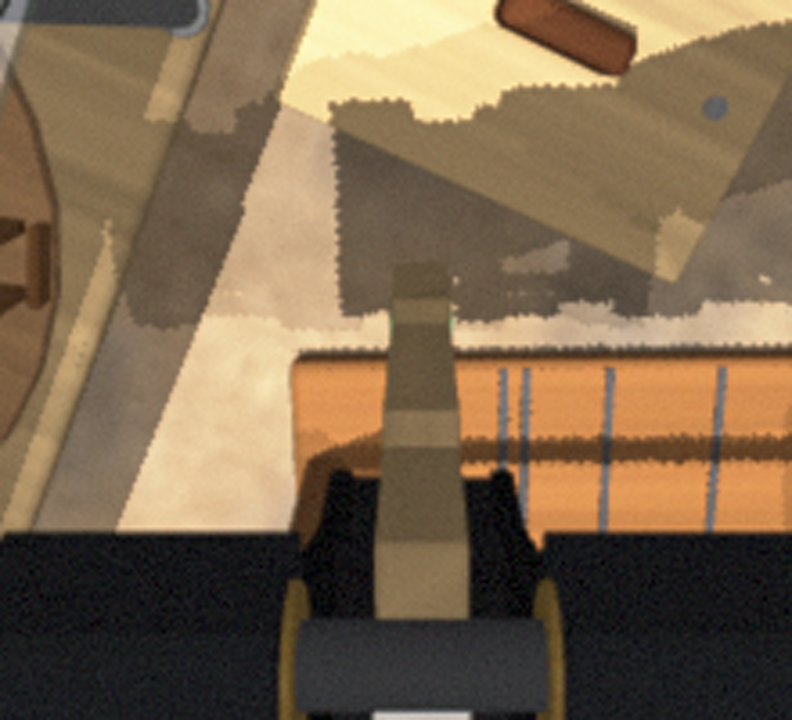

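Identical set-up to before; hook, lower, slide to mark3.

>>> {"api": "move_arm", "payload": {"increments": [0,0,0,0,0.001,0.015,0,0,0,0,0,0.001,0.03,0,0,0,0,0,0.001,0.045,0,0,0,0,0,0.001,0.06,0,0,0,0,0,0.001,0.07,0,0,0,0,0,0.001,0.07,0,0,0,0,0,0.001,0.07,0,0,0,0,0.015,0.001,0.07,0,0,0,0,0.029,0.001,0.07,0,0,0,0,0.029,0.001,0.07,0,0,0,0,0.029,0.001,0.07,0]}}

```text
time_s: 37.35
tcp_pos: [0.6063, 0.2996, 0.1755]
ee_rot: [[0.0, -0.414, 0.91], [0.002, 0.91, 0.414], [-1.0, 0.002, 0.001]]
wrist_force: [-0.2, -0.4, -0.8]
gripper_width: 0.159
```

```bash

python3 - <<'E'
from h import *
s=st()
im=r.capture('scene'); crop(im,280,140,130,130,5,'s21.png')
E
```

```text
t 37.35 tcp [0.6063 0.2996 0.1755] rail -0.0012 -0.097 yaw 114.48 xax [ 0.     0.002 -1.   ] F [-0.2 -0.4 -0.8] w 13.9
```

View pics/s21.png

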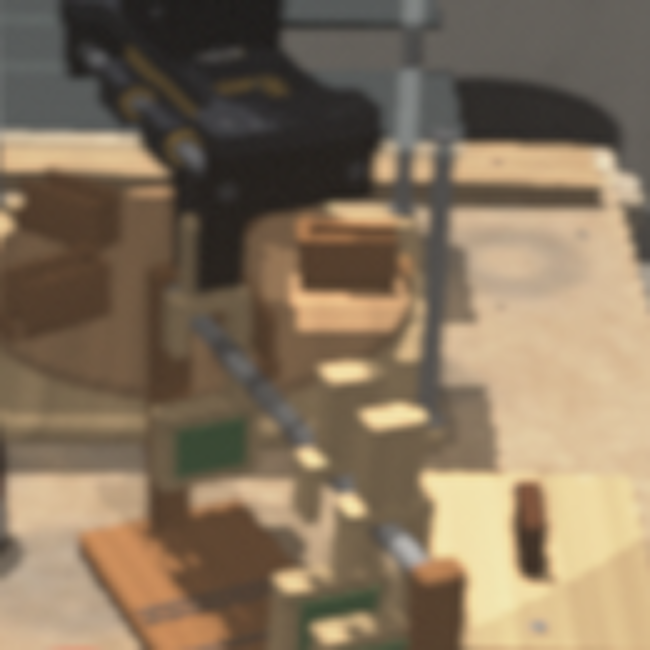

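>>> {"api": "move_arm", "payload": {"increments": [0,0,0,0,0.02,0.001,0,0,0,0,0,0.045,0.001,0,0,0,0,0,0.07,0.001,0,0,0,0,0,0.09,0.001,0,0,0,0,0,0.103,0.001,0,0,0,0,0,0.107,0.001,0,0,0,0,0.001,0.107,0.001,0,0,0,0,0.001,0.107,0.001,0]}}

```text
time_s: 38.07
tcp_pos: [0.5635, 0.3972, 0.174]
ee_rot: [[0.0, -0.414, 0.91], [0.002, 0.91, 0.414], [-1.0, 0.002, 0.001]]
wrist_force: [-1.6, 0.7, -1.1]
gripper_width: 0.159
```

```bash

python3 - <<'E'
from h import *
s=st()
im=r.capture('wrist'); crop(im,220,100,220,200,3.6,'w22.png')
E
```

```text
t 38.0667 tcp [0.5635 0.3972 0.174 ] rail 0.0005 0.0096 yaw 114.46 xax [ 0.     0.002 -1.   ] F [-1.6  0.7 -1.1] w 13.8
```

View pics/w22.png

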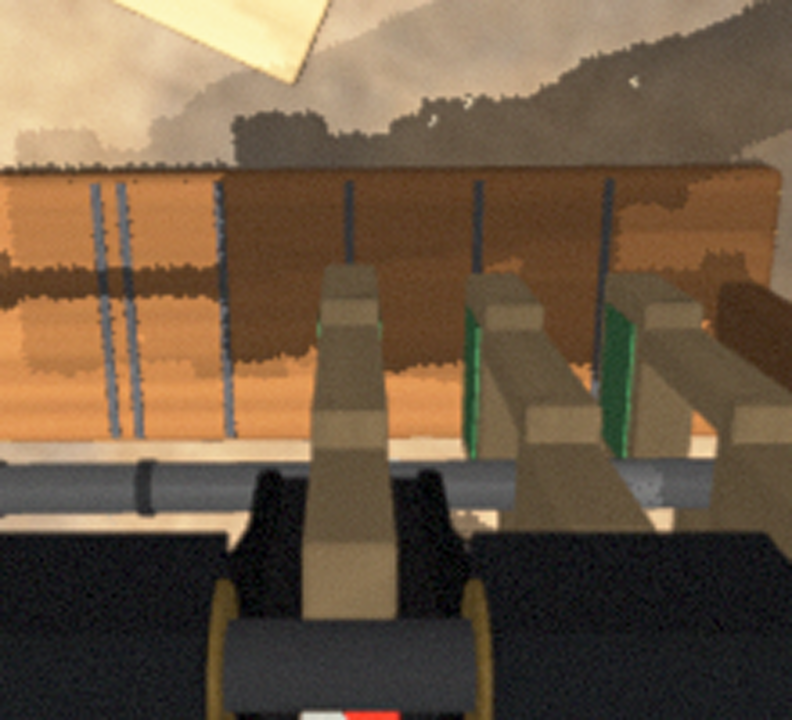

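Good. Release and lift.

>>> {"api": "move_arm", "payload": {"increments": [0,0,0,0,0,0,0,0,0,0,0,0,0,0.024,0,0,0,0,0,0,0.024,0,0,0,0,0,0,0.024,0,0,0,0,0,0,0.024,0,0,0,0,0,0,0.024,0,0,0,-0.02,0,0,0.024,0,0,0,-0.05,0,0,0.024,0,0,0,-0.09,0,0,0.024,0,0,0,-0.13,0,0,0.065,0,0,0,-0.13,0,0,0.065,0,0,0,-0.13,0,0,0.065]}}

```text
time_s: 39.12
tcp_pos: [0.5641, 0.3982, 0.3078]
ee_rot: [[0.005, -0.414, 0.91], [0.007, 0.91, 0.414], [-1.0, 0.004, 0.008]]
wrist_force: [-0.3, 0.3, -0.3]
gripper_width: 0.419
```

```bash

python3 - <<'E'
from h import *
s=st()
im=r.capture('wrist'); crop(im,120,0,400,300,2,'w23.png')
print(go([.40,.26,.30],90))
E
```

```text
t 39.1167 tcp [0.5641 0.3982 0.3078] rail 0.0015 0.0102 yaw 114.48 xax [ 0.005  0.007 -1.   ] F [-0.3  0.3 -0.3] w 36.5
(array([24.46,  0.11, -0.2 ]), array([ 0.004 , -0.0577, -0.2056]))
```

View pics/w23.png

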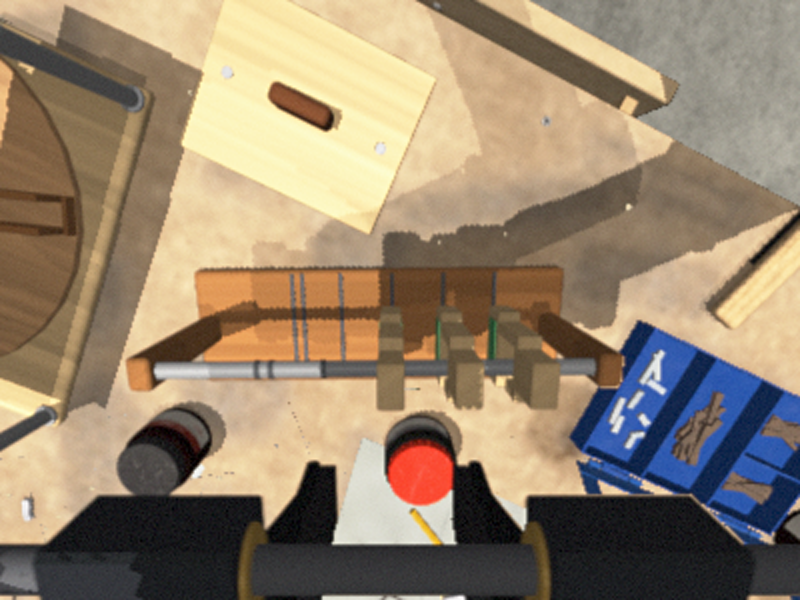

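```bash

python3 - <<'E'
from h import *
C=cam('wrist',r.sense())
w=lambda u,v:(120+u/2,v/2)
print(ray(C,w(301,104),.038))
pts=[ray(C,w(*q),.006).round(4) for q in((182,145),(372,234),(437,78))]
print(pts); a=pts[1]-pts[0]; b=pts[2]-pts[1]; print(np.degrees(np.arctan2(a[1],a[0])),np.degrees(np.arctan2(b[1],b[0])),np.hypot(*a[:2]),np.hypot(*b[:2]), (pts[0]+pts[2])/2)
E
```

```text
[0.44427469 0.27666118 0.038     ]
[array([0.5028, 0.2004, 0.006 ]), array([0.5025, 0.3533, 0.006 ]), array([0.3853, 0.3523, 0.006 ])]
90.11241799736293 -179.51114002428892 0.1529002943097233 0.11720426613395944 [0.44405 0.27635 0.006  ]
```

>>> {"api": "move_arm", "payload": {"increments": [6,0,0,0,-0.015,-0.037,0.07,12,0,0,0,-0.03,-0.074,0.07,18,0,0,0,-0.045,-0.11,0.07,24.5,0,0,0,-0.06,-0.145,0.07,24.5,0,0,0.02,-0.06,-0.1586,0.07,24.5,0,0,0.06,-0.06,-0.1586,0.07,24.5,0,0,0.1,-0.06,-0.1586,0.07,24.5,0,0,0.12,-0.06,-0.1586,0.07,24.5,0,0,0.12,-0.06,-0.1586,0.07]}}

```text
time_s: 39.92
tcp_pos: [0.4402, 0.274, 0.1771]
ee_rot: [[-0.01, 0.002, 1.0], [-0.008, 1.0, -0.002], [-1.0, -0.008, -0.01]]
wrist_force: [-0.4, 0.6, 0.1]
gripper_width: 0.804
```

```bash

python3 - <<'E'
from h import *
s=st()
im=r.capture('wrist'); crop(im,120,50,400,250,2,'w24.png')
print(go([.444,.2765,.022],90))
C=cam('wrist'); print((proj(C,[[.444,.2765,.038],[.444,.2985,.038],[.444,.2545,.038]])-[120,50])*2)
E
```

```text
t 39.9167 tcp [0.4402 0.274  0.1771] rail -0.1628 -0.0512 yaw 89.9 xax [-0.01  -0.008 -1.   ] F [-0.4  0.6  0.1] w 70.0
(array([-0.04, -0.31,  0.25]), array([0.1583, 0.0017, 0.0026]))
[[396.98147561 286.68680724]
 [437.14895278 286.71132381]
 [356.84207848 286.6623078 ]]
```

View pics/w24.png

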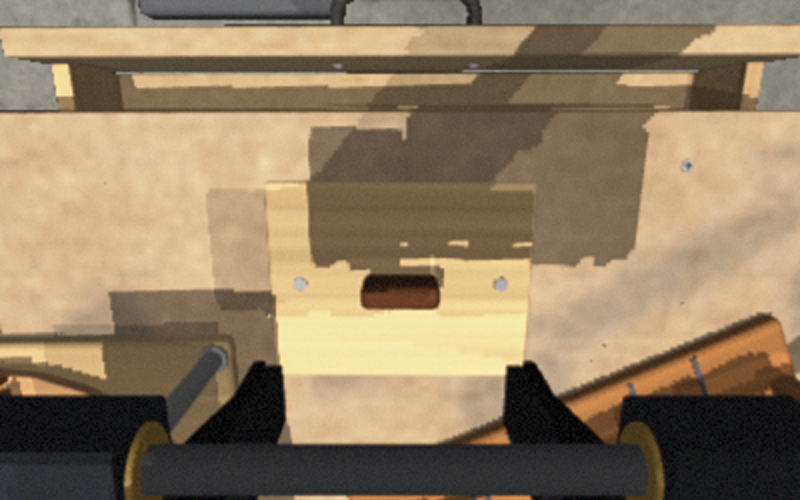

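>>> {"api": "move_arm", "payload": {"increments": [0,0,0,0.03,0.003,0.003,0.07,0,0,0,0.07,0.003,0.003,0.07,0,0,0,0.1,0.003,0.003,0.07,0,0,0,0.12,0.003,0.003,0.07,0,0,0,0.135,0.003,0.003,0.07,0,0,0,0.145,0.003,0.003,0.07,0,0,0,0.15,0.003,0.003,0.07,0,0,0,0.15,0.003,0.003,0.07]}}

```text
time_s: 40.63
tcp_pos: [0.4472, 0.281, 0.0336]
ee_rot: [[0.0, 0.0, 1.0], [0.002, 1.0, -0.0], [-1.0, 0.002, 0.0]]
wrist_force: [0.2, -0.3, 0.3]
gripper_width: 0.806
```

```bash

python3 - <<'E'
from h import *
s=st()
im=r.capture('wrist'); crop(im,160,100,320,200,2.5,'w25.png')
E
```

```text
t 40.6333 tcp [0.4472 0.281  0.0336] rail -0.1536 -0.0478 yaw 89.98 xax [ 0.     0.002 -1.   ] F [ 0.2 -0.3  0.3] w 70.1
```

View pics/w25.png

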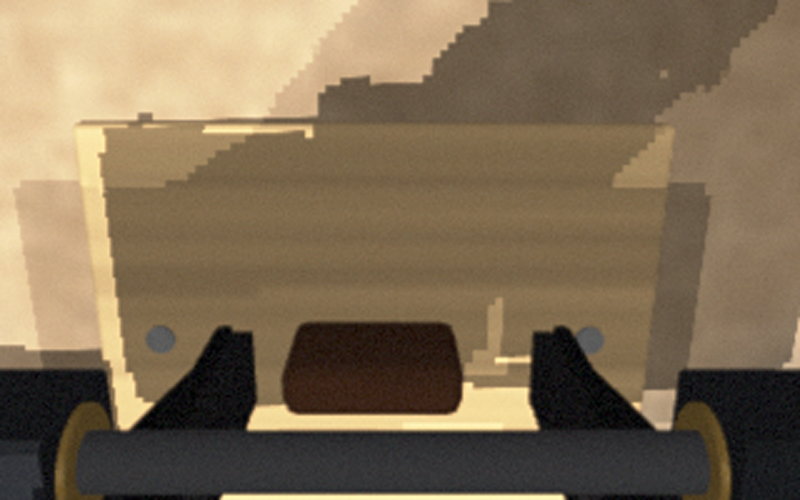

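>>> {"api": "move_arm", "payload": {"increments": [0,0,0,0,-0.005,0,0.07,0,0,0,0.006,-0.005,0,0.07,0,0,0,0.011,-0.005,0,0.07,0,0,0,0.011,-0.005,0,0.03,0,0,0,0.011,-0.005,0,0.03,0,0,0,0.011,-0.005,0,0.03,0,0,0,0.011,-0.005,0,0.03,0,0,0,0.011,-0.005,0,0.03,0,0,0,0.011,-0.005,0,0.03,0,0,0,0.011,-0.005,0,0.03]}}

```text
time_s: 41.52
tcp_pos: [0.447, 0.2758, 0.0227]
ee_rot: [[0.0, 0.0, 1.0], [0.002, 1.0, -0.0], [-1.0, 0.002, 0.0]]
wrist_force: [0.7, 0.1, 2.0]
gripper_width: 0.502
```

```bash

python3 - <<'E'
from h import *
s=st()
E
```

```text
t 41.5167 tcp [0.447  0.2758 0.0227] rail -0.1559 -0.0524 yaw 89.98 xax [ 0.     0.002 -1.   ] F [0.7 0.1 2. ] w 43.6
```

>>> {"api": "move_arm", "payload": {"increments": [0,0,0,-0.015,0,0,0.03,0,0,0,-0.04,0,0,0.03,0,0,0,-0.08,0,0,0.03,0,0,0,-0.12,0,0,0.03,0,0,0,-0.16,0,0,0.03,0,0,0,-0.2,0,0,0.03,0,0,0,-0.24,0,0,0.03,0,0,0,-0.27,-0.02,0.005,0.03,0,0,0,-0.28,-0.05,0.018,0.03,0,0,0,-0.28,-0.085,0.03,0.03,0,0,0,-0.28,-0.12,0.042,0.03,0,0,0,-0.28,-0.155,0.055,0.03]}}

```text
time_s: 42.52
tcp_pos: [0.5012, 0.1186, 0.3021]
ee_rot: [[-0.001, -0.0, 1.0], [0.002, 1.0, 0.0], [-1.0, 0.002, -0.001]]
wrist_force: [1.1, 0.4, -1.4]
gripper_width: 0.503
```

>>> {"api": "move_arm", "payload": {"increments": [0,0,0,0,-0.035,0.012,0.03,0,0,0,0,-0.065,0.024,0.03,0,0,0,0,-0.086,0.0305,0.03,0,0,0,0.01,-0.086,0.0305,0.03,0,0,0,0.03,-0.086,0.0305,0.03,0,0,0,0.05,-0.086,0.0305,0.03,0,0,0,0.06,-0.086,0.0305,0.03,0,0,0,0.06,-0.086,0.0305,0.03]}}

```text
time_s: 43.18
tcp_pos: [0.53, 0.0341, 0.2388]
ee_rot: [[-0.007, 0.001, 1.0], [0.001, 1.0, -0.001], [-1.0, 0.001, -0.007]]
wrist_force: [-0.7, -1.2, -1.9]
gripper_width: 0.504
```

```bash

python3 - <<'E'
from h import *
s=st()
im=r.capture('wrist'); crop(im,120,0,400,300,2,'w26.png')
E
```

```text
t 43.1833 tcp [0.53   0.0341 0.2388] rail -0.1809 -0.3067 yaw 89.96 xax [-0.007  0.001 -1.   ] F [-0.7 -1.2 -1.9] w 43.9
```

View pics/w26.png

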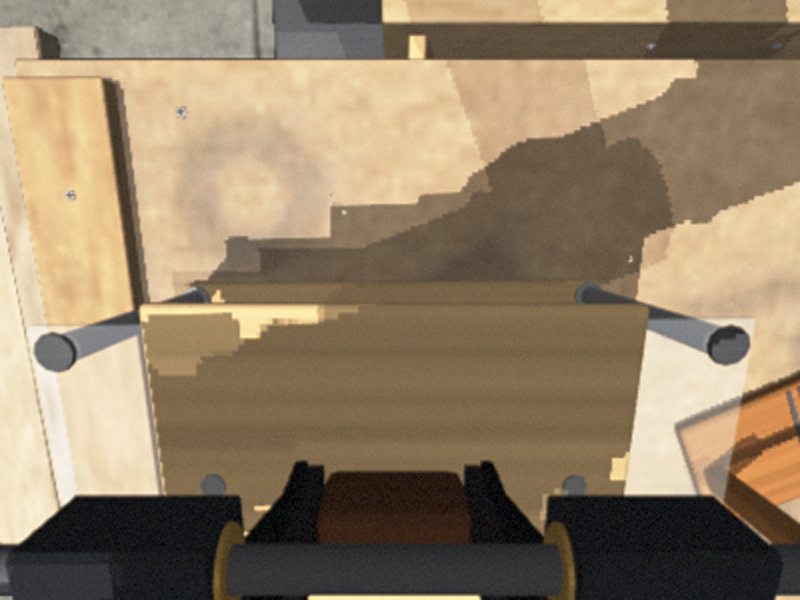

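>>> {"api": "move_arm", "payload": {"increments": [0,0,0,0.012,0,0.001,0.03,0,0,0,0.024,0,0.001,0.03,0,0,0,0.034,0,0.001,0.03,0,0,0,0.039,0,0.001,0.03,0,0,0,0.041,0,0.001,0.03,0,0,0,0.041,0,0.001,0.03,0,0,0,0.041,0,0.001,0.03]}}

```text
time_s: 43.82
tcp_pos: [0.5336, 0.0344, 0.2018]
ee_rot: [[0.001, 0.0, 1.0], [0.002, 1.0, -0.0], [-1.0, 0.002, 0.001]]
wrist_force: [0.1, 0.8, -2.3]
gripper_width: 0.498
```

Still hanging ~2 mm up; lower 2 mm more, then release and rise.

>>> {"api": "move_arm", "payload": {"increments": [0,0,0,0.001,0,-0.001,0.03,0,0,0,0.0022,0,-0.001,0.03,0,0,0,0.0022,0,-0.001,0.03,0,0,0,0.0022,0,-0.001,0.065,0,0,0,0.0022,0,-0.001,0.065,0,0,0,0.0022,0,-0.001,0.065,0,0,0,0.0022,0,-0.001,0.065,0,0,0,-0.02,0,-0.001,0.065,0,0,0,-0.05,0,-0.001,0.065,0,0,0,-0.09,0,-0.001,0.065,0,0,0,-0.13,0,-0.001,0.065,0,0,0,-0.16,0,-0.02,0.065]}}

```text
time_s: 44.82
tcp_pos: [0.5154, 0.034, 0.3638]
ee_rot: [[0.004, 0.001, 1.0], [0.002, 1.0, -0.001], [-1.0, 0.002, 0.004]]
wrist_force: [0.4, 0.2, -0.3]
gripper_width: 0.743
```

>>> {"api": "move_arm", "payload": {"increments": [0,0,0,-0.02,-0.02,-0.035,0.065,0,0,0,-0.02,-0.05,-0.07,0.065,0,0,0,-0.02,-0.05,-0.08,0.065,0,0,0,-0.02,-0.05,-0.08,0.065,0,0,0,-0.02,-0.05,-0.08,0.065]}}

```text
time_s: 45.23
tcp_pos: [0.4327, -0.0163, 0.3818]
ee_rot: [[0.002, 0.001, 1.0], [0.003, 1.0, -0.001], [-1.0, 0.003, 0.002]]
wrist_force: [0.4, 0.3, 0.4]
gripper_width: 0.747
```

```bash

python3 - <<'E'
from h import *
s=st()
im=r.capture('wrist'); crop(im,0,0,640,400,1.25,'w27.png')
im=r.capture('scene'); crop(im,240,110,160,130,5,'s27.png')
E
```

```text
t 45.2333 tcp [ 0.4327 -0.0163  0.3818] rail -0.2905 -0.3121 yaw 89.95 xax [ 0.002  0.003 -1.   ] F [0.4 0.3 0.4] w 65.0
```

View pics/w27.png

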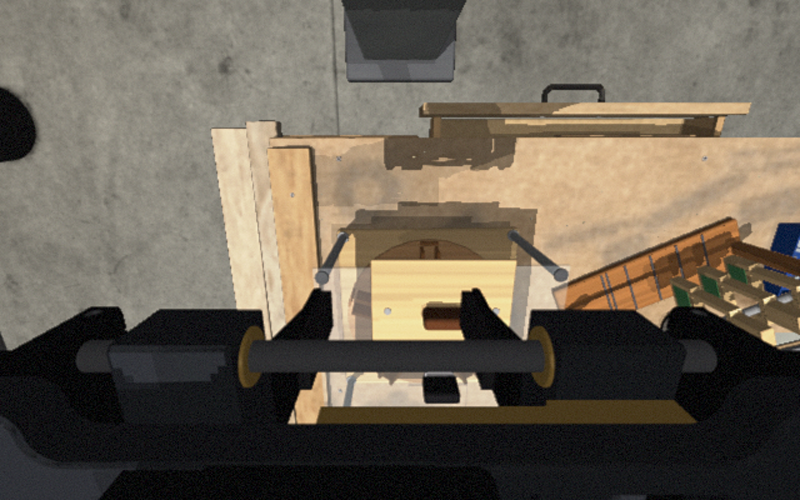

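View pics/s27.png

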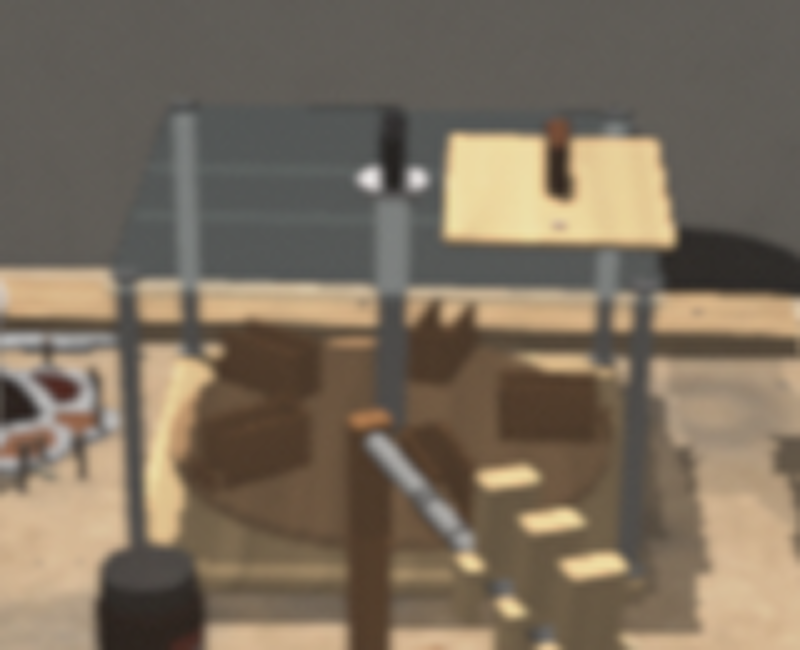

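```bash

python3 - <<'E'
from h import *
im=r.capture('top'); crop(im,180,150,150,120,5,'t28.png')
im=r.capture('scene'); crop(im,270,180,120,120,5,'s28.png')
E
```

```text
(no output)
```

View pics/t28.png

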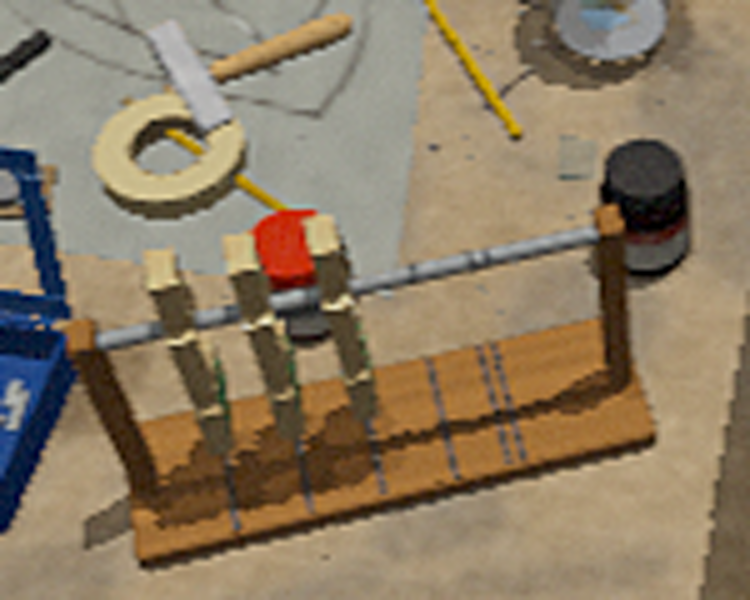

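View pics/s28.png

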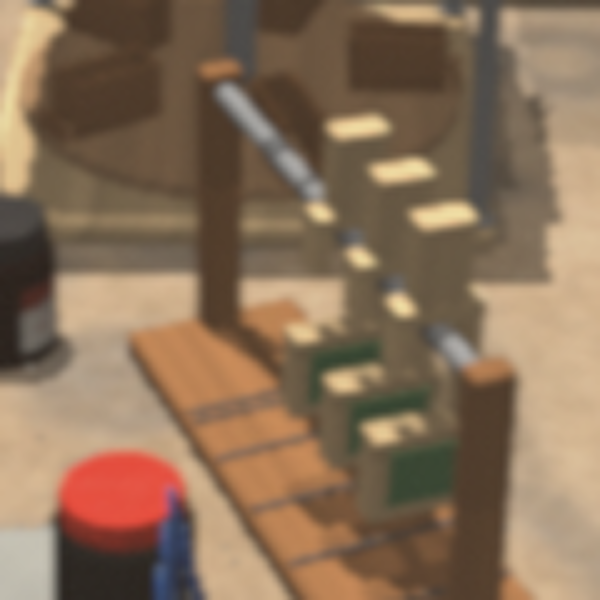

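```bash

python3 - <<'E'
from h import *
C=cam('top');c,s=np.cos(.429),np.sin(.429)
for y in(.09,.05,.01):
    print([((proj(C,[[.567+c*x-s*yy,.3883+s*x+c*yy,z]])[0]-[180,150])*5).round(0).tolist() for x,yy,z in((-.012,y+.007,.195),(.012,y-.007,.195),(-.012,y-.007,.195))])
E
```

```text
[[135.0, 286.0], [161.0, 241.0], [166.0, 280.0]]
[[221.0, 268.0], [245.0, 224.0], [251.0, 262.0]]
[[306.0, 250.0], [328.0, 207.0], [335.0, 244.0]]
```

```bash

python3 - <<'E'
from h import *
im=r.capture('top'); crop(im,195,188,65,60,12,'t29.png')
C=cam('top');c,s=np.cos(.429),np.sin(.429)
for y in(.09,.05,.01):
    print([((proj(C,[[.567+c*x-s*yy,.3883+s*x+c*yy,z]])[0]-[195,188])*12).round(0).tolist() for x,yy,z in((-.012,y+.007,.195),(.012,y+.007,.195),(.012,y-.007,.195),(-.012,y-.007,.195),(-.025,y+.007,.1),(-.025,y-.007,.1))])
E
```

```text
[[145.0, 231.0], [135.0, 138.0], [206.0, 124.0], [218.0, 215.0], [260.0, 550.0], [327.0, 535.0]]
[[351.0, 187.0], [338.0, 96.0], [408.0, 82.0], [423.0, 172.0], [451.0, 507.0], [517.0, 492.0]]
[[554.0, 145.0], [537.0, 55.0], [607.0, 41.0], [624.0, 130.0], [638.0, 465.0], [703.0, 450.0]]
```

View pics/t29.png

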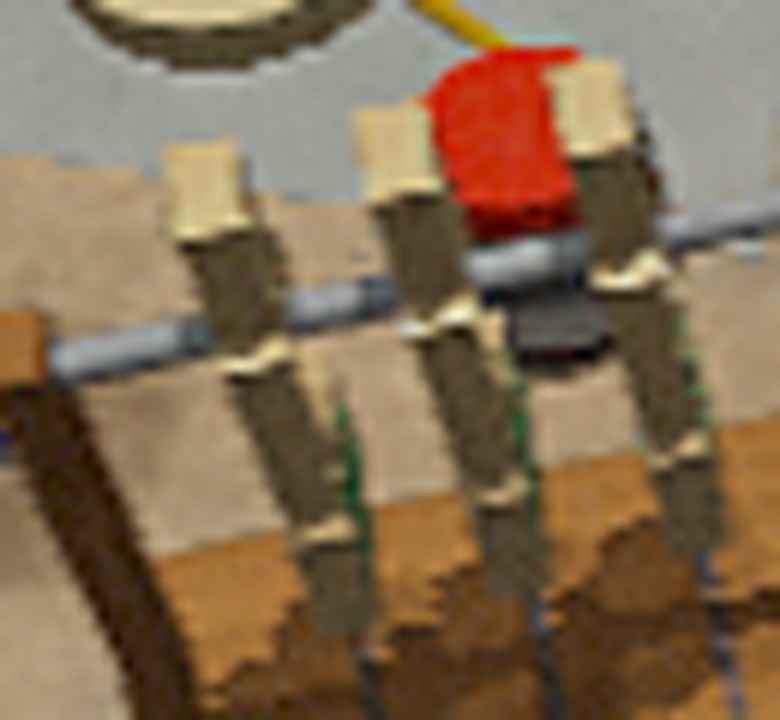

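```bash

python3 - <<'E'
from h import *
r.finish_job(); print(r.sense()['time_s'])
E
```

```text
the job is handed in; nothing more can be done
the job is handed in; nothing more can be done
```

I handed the job in at about 45 s of the 210 s allowed; `finish_job` gives no verdict, so nothing here is confirmed by the judge.

- **Cover:** I laid it flat on the bench at the start. While I worked it was knocked about 3 cm, so I measured it again, picked it up and laid it back over the opening. In the last scene image its corners match its starting position to within about 1 pixel (roughly 3 mm), and it looks square. That is from one camera view only.
- **Boards:** There were three (pockets 4, 3 and 1). The other two pockets were empty in every view. I hooked each board on at the loading end and slid it left without unhooking.
- **Board positions:** All three hang upright at marks 1, 2 and 3. The last top-camera check puts them about 6.5, 3.5 and 2 mm to the right of their marks, against a tolerance of 13 mm.
- **Disagreement:** For board 1, the arm's own reading at release put it at its mark, while the camera shows it about 6.5 mm off. Since it was still inside the tolerance, I left it alone.
- **Jars:** Both stand as they were, and the gripper was clear of everything at the end.

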